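Close the mill and hold its bayonet lid at the pulse position

TASK

Get the tabletop food mill ready for a pulse: first slide its flat cover fully shut over the receiving compartment. Then pick up the lid by its bar, drop its two lugs through the notches so that it sits fully down in the round collar, and twist it clockwise (seen from above) against the spring to the halfway mark, 45 degrees round, short of the point where it clicks locked. The program finishes while the gripper is still holding the lid at that halfway mark; leave the cup, the meal box and the shaker where they are.

Things in the scene. Friction and masses are not known exactly. Their poses are not given: they have to be found in the camera images.
- mill: White tabletop mill fixed to the bench, 200 mm (its x) by 270 mm (its y), flat deck 84 mm above the bench. Origin on the bench, under the housing, which reaches from x -100 to 100 and y -130 to 140 mm. Control panel on the -x face. Receiving compartment: 70 x 80 mm opening in the deck around (-50, -65) mm. Round collar for the lid: centred at (0, 70) mm. Yaw varies.
- cover (a joint): Opening in m of the flat aluminium cover (78 mm in mill x, 90 in y, 4 thick) that lies on the deck between two rails 93 mm above the bench: 0 = fully shut against its stop, 0.082 = wide open. It shuts along the mill's -x and stays where it is left; about 1.5 N slides it.
- cover_tab (a point): Centre of the top face of the cover's upright black tab, which is 10 mm thick along the mill's x, 40 mm long along its y and 26 mm high above the cover; 114.5 mm above the bench, moves with the cover. Axes as the mill's.
- seat (a point): On the collar's axis, 76 mm above the bench: where the lid's origin lies when seated. Axes as the mill's. The collar is a flat steel ring, outer diameter 124 mm, top face 92 mm above the bench, bore 62 mm wide and open 20 mm deep. Two opposite notches on the line along x, 14.8 mm wide, reach out to 37.5 mm from the axis; the lip between them is 6 mm thick.
- halfway_mark (a point): Raised black dot on the collar's top, 53 mm from its axis: the lid's bar points at it at halfway, 45 degrees clockwise from insertion; a second dot lies opposite. Also raised on both sides: a short radial bar where the lid's bar points when inserted (mill's x line), and a square where it points when locked (90 degrees clockwise).
- lid: Grey round lid, black bar handle, 105 to 170 g, 48 mm high, upright on the bench. Origin: centre of its underside. Plug 58 mm wide, 16 high, chamfered foot; flange 84 mm wide, from 16 to 23 mm up, rests on the collar when seated; bar 60 mm long along the lid's x, 12 thick along y, from 23 to 48 mm up. Same when turned by half a turn.
- lid_lug (a point): Centre of one of the lid's two round lugs, 10 mm in diameter, 5 mm high: 31 mm from the lid's axis along the lid's +x (in line with the bar), 6 mm above its underside, reaching out to 36 mm; the other lies opposite at -x. They stick out of the plug, go down through the notches and turn beneath the lip.
- drive_ring (a joint): Turn (rad) of the sprung ring under the lip, whose pockets take the lugs; grows clockwise seen from above as the seated lid is twisted. 0 = rest, pockets under the notches; 0.785 = halfway; from about 1.07 the lugs meet spring catches, past 1.2 it is clicked; stop 1.60. Spring back: 0.05 N m at 0, 0.09 at halfway. The lid runs up to 0.08 rad ahead (play).
- cup: Bystander: open steel cup, 60 mm in diameter at the rim, 55 mm high. Origin at the centre of its underside.
- bento: Bystander: black divided meal box, 220 (x) x 160 (y) x 35 mm, open on top. Origin at the centre of its underside.
- shaker: Bystander: closed white jar with a steel cap, 52 mm in diameter, 110 mm high. Origin at the centre of its underside.
Mind the look-alikes: they are no part of the job. Leave any orange look-alike of the lid alone.

How it is judged:
By the outcome, as a careful person would: the job done as asked, in the order asked, and still so for the second after the job is handed in, while the arm keeps its last pose, push and grip.
It also fails if it takes over 61 s, if anything falls off the work surface, if the arm or the gripper's body presses on something with over 40 N, if the wrist force passes 120 N, or if a joint passes its speed limit or range.

ROBOT

A 6-joint arm with a two-finger parallel gripper is mounted at the origin on the work surface. World frame = base frame: x ahead of the robot, y to its left, z up, the work surface at z = 0. Lengths are in m, angles in rad, forces in N, time in s.
With the tool pointing down it reaches from about 0.25 to 0.8 m from the base axis. Payload 3.9 kg.
Tool frame: the origin (TCP) lies midway between the tips of the shut fingers; the grasp point (between the pads) lies 19 mm behind it (r.grasp_offset is the z of the grasp point in the tool frame, in m); z points along the fingers, y is the direction in which the jaws open and shut (so a half turn about z gives the same grasp; the last joint's range is limited). The gripper opens to 85 mm and grips with 20 to 120 N. Pads are 22 mm wide; open, the fingers measure 114 mm over their backs; the gripper's body (76 mm by 85 mm) begins 54 mm behind the grasp point. The pads swing forward as they close: fully open they stand 13 mm farther back than shut.
Start: joints at [-1.115, 0.26, -0.138, 1.173, 0, 1.571], TCP at [0.231, -0.471, 0.231] pointing down, gripper open.
Joint ranges: [-2.78, 2.78], [-0.83, 1.72], [-1.28, 1.37], [-1.9, 2.12], [-1.57, 1.48], [-3.14, 3.14]. Speed limits (rad/s): [2.57, 2.57, 3.14, 3.14, 3.14, 3.14].

INTERFACE

Orientations are given as a unit quaternion [w, x, y, z].
In Python, from cell import r gives the robot as it stands.
- The arm moves only by the tool arm_command, never from a script. Its argument "increments" is a list of rows, each an object with "linear": the shift along the tool's x, y, z in mm, a list of three; "rot": the turn, a rotation vector about the tool's x, y, z in rad, a list of three; "jaw": the closure, from -1 (fully open) to 1 (shut), so that 0 is half open. In form: [{"linear": [x, y, z], "rot": [wx, wy, wz], "jaw": jaw}, ...]. A call has exactly 5 rows; each row shifts and turns the commanded pose from where the row before left it, along the tool's axes as they then stand; what a row does not reach is not made up. A row lasts 1/12 s, in which the tool goes at most 41.7 mm and 7.16 degrees, less where a joint would pass 70% of its speed; a pose out of reach is approached as far as the arm can. A call is refused whole if a number of a shift passes 41.7 or a number of a turn 0.125, either way. A call with a gripper value outside its range is refused whole. The fingers move at their own pace and stop on an object; "force" is the grip in N (left out, the last holds). Time passes only in rows, so rows that do not move let the fingers close, or fill a call up. It gives the time, the measured TCP pose, the force and the opening at its end, in the units of the state.
- r.get_obs(): the state, without advancing time (a new reading comes with each control period).
- r.get_image(name): name is "side" or "top" or "wrist"; returns (picture, depth): 384x512x3 uint8, red, green, blue; 384x512 float32, m along the optical axis (not along the pixel's ray), 0 where there is no reading.
- r.camera_params(name): a dict with "vertical_fov" (degrees; the focal length in pixels is half the picture's height over the tangent of half this angle, whatever the lens; pixels are square), "cx", "cy" (the principal point, pixels), "world_from_camera" (4x4, takes a point from camera to world coordinates); the wrist camera has in their place "T_tool_cam" (4x4, takes a point from camera to tool coordinates, whose origin is the TCP and whose axes are the flange's). Camera axes: x right, y down, z forward; pixel columns grow to the right and rows downward; lengths in m; the calibration is good to about 2 mm. A picture is of the moment at which its call begins: read the wrist's pose just before it. camera_params takes no time and is no camera call.
- r.hand_in(): hands the job in, once; it reports no verdict.
The state is a dict: "time_s": time; "qpos": joint angles; "joint_vel": joint speeds; "joint_efforts": joint torques, N m; "position": TCP position; "ee_rot": TCP orientation; "wrist_force": force on the tool from outside, world axes, zero at the start; "torque": the same for the moment, N m; "grip_width": finger opening in m.
Only numpy, scipy, OpenCV 4.12 (cv2) and the standard library are available. Lean on these libraries where they do the work, as an engineer would, in place of code of your own. Each camera call takes 0.05 s, during which the arm holds its last target.

## Working session

There is one attempt and no reset: what is moved stays moved. The work goes in short steps, Python scripts to look and compute and a tool call to move; the robot and the scene stay as the last step left them, time stands still between calls to the robot, and variables do not carry over. Pictures are saved under pics/ and viewed, and the job is handed in when it is done.

Besides the shell and the picture viewer there is one more tool, called as a command line: name --argument value ..., lists and objects as JSON in quotes. arm_command: Moves the arm, as the interface text tells. Its arguments: {"type":"object","properties":{"increments":{"type":"array","items":{"type":"object","properties":{"linear":{"type":"array","items":{"type":"number"}},"rot":{"type":"array","items":{"type":"number"}},"jaw":{"type":"number"}}}},"force":{"type":"number"}},"required":["increments"]}

```bash
ls -la; mkdir -p pics
cat > look.py <<'E'
import sys,cv2,numpy as np
from cell import r
for n in sys.argv[2:]:
    o=r.get_obs()
    im,d=r.get_image(n)
    cv2.imwrite(f"pics/{sys.argv[1]}_{n}.png",im[:,:,::-1])
    np.savez(f"pics/{sys.argv[1]}_{n}.npz",im=im,d=d,p=o["position"],q=o["ee_rot"])
    p=r.camera_params(n); print(n,o["time_s"],{k:np.round(v,4).tolist() for k,v in p.items()})
o=r.get_obs(); print({k:np.round(v,3).tolist() for k,v in o.items()},r.grasp_offset)
E
python3 look.py a side top wrist
```

```text
total 12
drwxr-xr-x  3 agent agent 4096 Dec  6 21:32 .
drwxr-xr-x 23 root  root  4096 Dec  6 21:32 ..
drwxr-xr-x  2 agent agent 4096 Dec  6 21:32 pics
side 0.0 {'vertical_fov': 42.9643, 'cx': 242.4146, 'cy': 183.1424, 'world_from_camera': [[-0.977, -0.1268, 0.1717, 0.2242], [-0.2134, 0.5718, -0.7922, 1.1555], [0.0023, -0.8106, -0.5856, 0.9926], [0.0, 0.0, 0.0, 1.0]]}
top 0.05 {'vertical_fov': 51.1797, 'cx': 253.0276, 'cy': 195.3625, 'world_from_camera': [[-0.0038, -0.9928, 0.1198, 0.3503], [-1.0, 0.0039, 0.0008, -0.0316], [-0.0013, -0.1198, -0.9928, 1.1419], [0.0, 0.0, 0.0, 1.0]]}
wrist 0.1 {'vertical_fov': 60.5026, 'cx': 254.0998, 'cy': 194.8083, 'T_tool_cam': [[-0.001, -0.9562, -0.2926, 0.0754], [1.0, -0.0006, -0.0014, 0.0002], [0.0012, -0.2926, 0.9562, -0.1437], [0.0, 0.0, 0.0, 1.0]]}
{'time_s': 0.15, 'qpos': [-1.115, 0.261, -0.139, 1.173, -0.0, 1.571], 'joint_vel': [-0.001, -0.001, 0.004, 0.001, 0.001, -0.0], 'joint_efforts': [0.001, -40.601, 25.417, 0.013, -0.0, -0.0], 'position': [0.231, -0.471, 0.231], 'ee_rot': [-0.001, 0.974, 0.226, -0.0], 'wrist_force': [-0.219, 0.441, -0.113], 'torque': [-0.013, -0.0, -0.041], 'grip_width': 0.086} -0.0187
```

View pics/a_top.png

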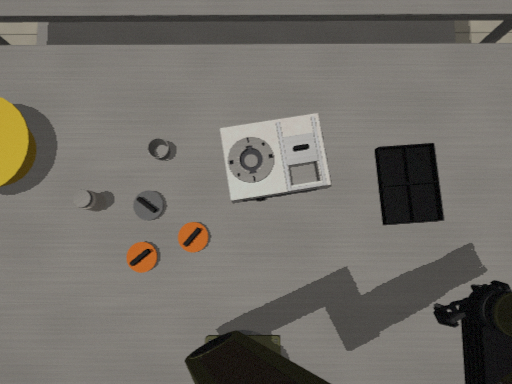

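View pics/a_side.png

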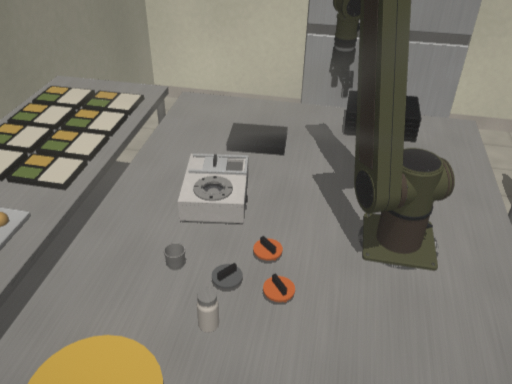

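View pics/a_wrist.png

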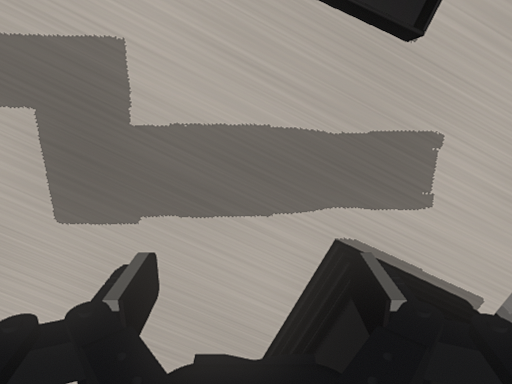

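The top view shows the mill with its collar near (251,160), the tab near (301,147) and the compartment near (304,175). The grey lid is near (149,205), and the two orange look-alikes are near (194,237) and (142,257). The side view agrees. In the wrist view there is only shadow, the fingers and the edge of the meal box. Next I'll measure.

```bash
cat > h.py <<'E'
import cv2,numpy as np
from scipy.spatial.transform import Rotation as R
from cell import r
def load(t,n):
    z=np.load(f"pics/{t}_{n}.npz"); p=r.camera_params(n)
    f=192/np.tan(np.radians(p["vertical_fov"])/2)
    if n=="wrist":
        q=z["q"]; T=np.eye(4); T[:3,:3]=R.from_quat([q[1],q[2],q[3],q[0]]).as_matrix(); T[:3,3]=z["p"]; T=T@np.array(p["T_tool_cam"])
    else: T=np.array(p["world_from_camera"])
    return z["im"],z["d"],(f,p["cx"],p["cy"],T)
def ray(c,uv):
    f,cx,cy,T=c; uv=np.atleast_2d(uv).astype(float)
    d=np.c_[(uv[:,0]-cx)/f,(uv[:,1]-cy)/f,np.ones(len(uv))]@T[:3,:3].T
    return T[:3,3],d/np.linalg.norm(d,axis=1)[:,None]
def onplane(c,uv,z):
    o,d=ray(c,uv); return o+d*((z-o[2])/d[:,2])[:,None]
def tri(c1,u1,c2,u2):
    A=np.zeros((3,3));b=np.zeros(3)
    ls=[]
    for c,u in((c1,u1),(c2,u2)):
        o,d=ray(c,u);P=np.eye(3)-np.outer(d[0],d[0]);A+=P;b+=P@o;ls.append((o,P))
    x=np.linalg.solve(A,b); return x,[np.linalg.norm(P@(x-o)) for o,P in ls]
def depthpt(c,d,uv):
    f,cx,cy,T=c;u,v=int(round(uv[0])),int(round(uv[1]));z=d[v,u]
    return T[:3,:3]@np.array([(uv[0]-cx)/f*z,(uv[1]-cy)/f*z,z])+T[:3,3]
def crop(im,name,x0,y0,x1,y1,s):
    cv2.imwrite(f"pics/{name}.png",cv2.resize(im[y0:y1,x0:x1,::-1],None,fx=s,fy=s,interpolation=cv2.INTER_CUBIC))
E
python3 - <<'E'
from h import *
im,d,c=load("a","top"); crop(im,"a_top_mill",210,105,340,210,6)
crop(im,"a_top_lid",120,180,220,280,5)
im2,d2,c2=load("a","side"); crop(im2,"a_side_mill",165,140,265,230,6)
for n,uv in dict(tab=(301,147),collarL=(235,160),deck=(268,185),lidbar=(149,205),lidfl=(140,210)).items(): print(n,depthpt(c,d,uv).round(4))
E
```

```text
tab [ 0.6013 -0.1568  0.1144]
collarL [0.5721 0.017  0.092 ]
deck [ 0.5056 -0.0707  0.0838]
lidbar [0.4566 0.2543 0.0493]
lidfl [0.445  0.2852 0.0258]
```

View pics/a_top_mill.png

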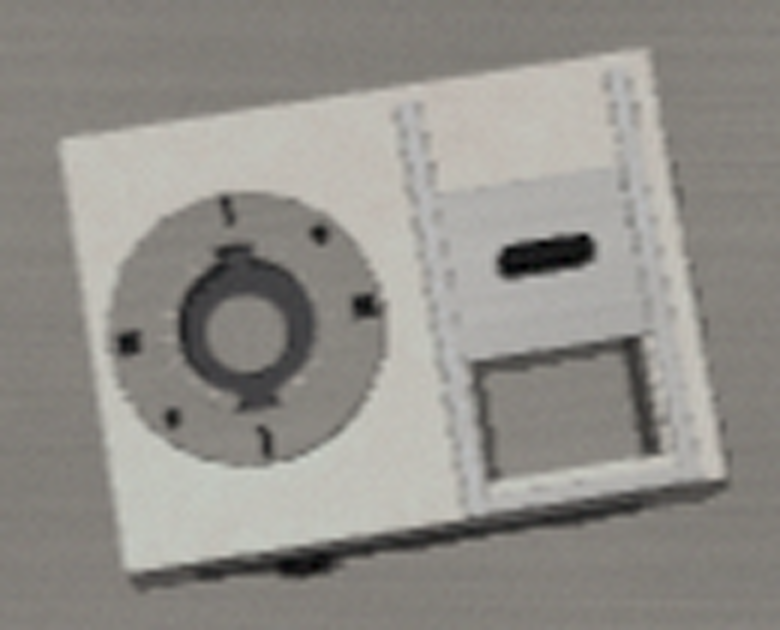

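View pics/a_side_mill.png

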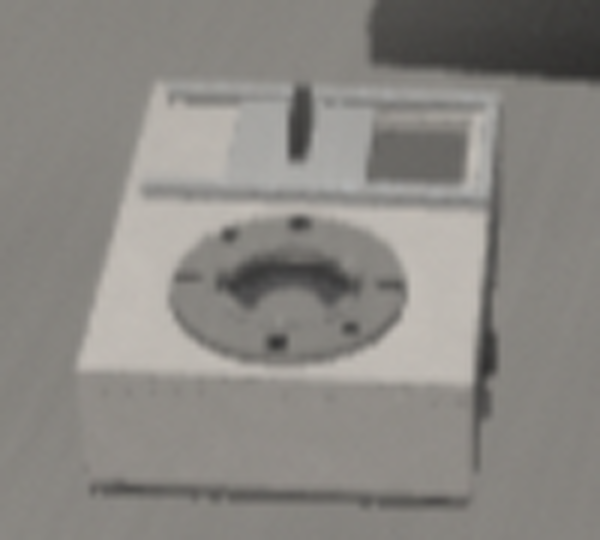

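View pics/a_top_lid.png

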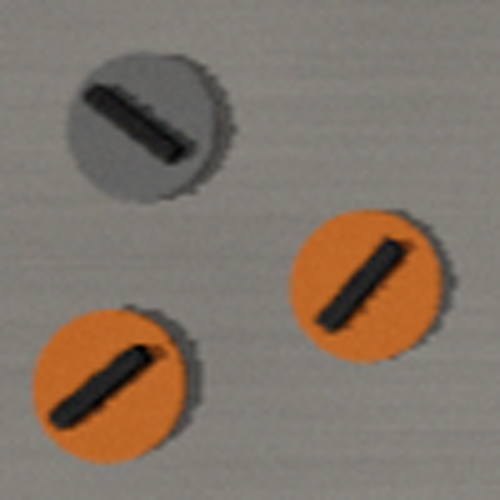

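Run:
```python
from h import *
def blobs(im,box,thr,amin=6,amax=2000,below=True):
    x0,y0,x1,y1=box; g=cv2.resize(cv2.cvtColor(im,cv2.COLOR_RGB2GRAY)[y0:y1,x0:x1],None,fx=4,fy=4,interpolation=cv2.INTER_CUBIC)
    m=(g<thr).astype(np.uint8)
    n,l,s,c=cv2.connectedComponentsWithStats(m)
    out=[]
    for i in range(1,n):
        if amin*16<=s[i,4]<=amax*16:
            ys,xs=np.nonzero(l==i); w,v=np.linalg.eigh(np.cov(xs,ys)); 
            out.append(((c[i,0]+.5)/4-.5+x0,(c[i,1]+.5)/4-.5+y0,s[i,4]/16,np.degrees(np.arctan2(v[1,1],v[0,1]))))
    return out
T=load("a","top");S=load("a","side")
for n,im,box in(("top",T[0],(210,105,340,210)),("side",S[0],(165,140,265,230)),("toplid",T[0],(120,180,180,230)),("sidelid",S[0],(205,255,250,295))):
    for thr in (50,75): print(n,thr,[tuple(np.round(b,2)) for b in blobs(im,box,thr,2.5,400)])
```

```text
top 50 [(np.float64(262.79), np.float64(143.45), np.float64(2.94), np.float64(62.89)), (np.float64(300.53), np.float64(147.11), np.float64(64.19), np.float64(169.9)), (np.float64(247.46), np.float64(146.54), np.float64(2.88), np.float64(165.85)), (np.float64(244.01), np.float64(151.47), np.float64(11.94), np.float64(135.85)), (np.float64(270.22), np.float64(155.54), np.float64(7.31), np.float64(53.4)), (np.float64(240.3), np.float64(158.91), np.float64(5.44), np.float64(88.43)), (np.float64(230.95), np.float64(161.76), np.float64(6.69), np.float64(110.78)), (np.float64(307.0), np.float64(190.24), np.float64(15.25), np.float64(170.55)), (np.float64(294.96), np.float64(192.15), np.float64(2.62), np.float64(174.58)), (np.float64(288.73), np.float64(193.05), np.float64(5.0), np.float64(173.36)), (np.float64(280.14), np.float64(194.49), np.float64(11.88), np.float64(171.52)), (np.float64(260.66), np.float64(198.2), np.float64(38.25), np.float64(170.29)), (np.float64(244.58), np.float64(199.93), np.float64(4.56), np.float64(-179.41))]
top 75 [(np.float64(247.42), np.float64(139.43), np.flo
[... 1401 characters left out ...]
.66))]
toplid 50 [(np.float64(147.18), np.float64(204.22), np.float64(119.31), np.float64(-144.46))]
toplid 75 [(np.float64(161.88), np.float64(197.75), np.float64(7.5), np.float64(63.54)), (np.float64(147.4), np.float64(204.14), np.float64(159.81), np.float64(-145.31)), (np.float64(162.01), np.float64(209.39), np.float64(26.06), np.float64(111.32))]
sidelid 50 [(np.float64(226.26), np.float64(271.63), np.float64(140.75), np.float64(146.58))]
sidelid 75 [(np.float64(226.23), np.float64(271.68), np.float64(189.88), np.float64(146.35)), (np.float64(215.78), np.float64(284.4), np.float64(8.19), np.float64(-141.51)), (np.float64(239.06), np.float64(282.95), np.float64(3.69), np.float64(130.85))]
```

Run:
```python
from h import *
T=load("a","top")[2];S=load("a","side")[2]
M={"x+":((247.42,139.43),(196.3,186.2)),"x-":((253.88,178.06),(230,187.7)),"h+":((262.8,143.54),(203.3,179.2)),"h-":((238.25,174.2),(223.3,194.7)),"l-":((270.32,155.57),(215,177)),"l+":((231.01,161.75),(211.1,196.7))}
P={}
for k,(a,b) in M.items():
    x,e=tri(T,a,S,b);P[k]=onplane(T,a,.092)[0];print(k,"tri",x.round(4),np.round(e,4),"plane top",P[k].round(4),"side",onplane(S,b,.092)[0].round(4))
print("centre",np.mean(list(P.values()),0))
for a,b,o in(("x-","x+",0),("h-","h+",-45),("l+","l-",-90)):
    v=P[b]-P[a];print(a,np.linalg.norm(v),np.degrees(np.arctan2(v[1],v[0]))-o)
im,d,_=load("a","top")
tt=(300.5,147.1)
print("tab",onplane(T,tt,.1145), depthpt(T,d,tt))
# lid: grey flange + bar, blob of lid
b=(147.4,204.1);print("bar top plane .048",onplane(T,b,.048),tri(T,b,S,(226.2,271.6)))
ang=np.radians(-145);p=onplane(T,[b,(b[0]+np.cos(ang)*8,b[1]+np.sin(ang)*8)],.048);v=p[1]-p[0];print("bar yaw",np.degrees(np.arctan2(v[1],v[0])))
```

```text
x+ tri [ 0.627  -0.0164  0.0916] [0.0012 0.0012] plane top [ 0.6281 -0.0162  0.092 ] side [ 0.6255 -0.0156  0.092 ]
x- tri [ 0.5225 -0.0332  0.0901] [0.001 0.001] plane top [ 0.5231 -0.0331  0.092 ] side [ 0.5209 -0.0307  0.092 ]
h+ tri [ 0.6158 -0.0575  0.0915] [0.001 0.001] plane top [ 0.6167 -0.0574  0.092 ] side [ 0.6146 -0.0567  0.092 ]
h- tri [0.5331 0.0083 0.0916] [0.0006 0.0006] plane top [0.5336 0.0083 0.092 ] side [0.5324 0.0088 0.092 ]
l- tri [ 0.5827 -0.0774  0.0915] [0.0011 0.0011] plane top [ 0.5837 -0.0773  0.092 ] side [ 0.5813 -0.0765  0.092 ]
l+ tri [0.5665 0.0275 0.0929] [0.0007 0.0007] plane top [0.5674 0.0276 0.092 ] side [0.5661 0.0265 0.092 ]
centre [ 0.57543559 -0.02466756  0.092     ]
x- 0.10635806483131065 9.148493240183925
h- 0.10588349801733268 6.629627115832463
l+ 0.10616579695608969 8.867165931204966
tab [[ 0.60101103 -0.15550337  0.1145    ]] [ 0.60114572 -0.15556994  0.11394817]
bar top plane .048 [[0.45921817 0.25906343 0.048     ]] (array([0.46112569, 0.26310459, 0.03303577]), [np.float64(0.00041809081840985093), np.float64(0.0004180908184098425)])
bar yaw 55.25479566562027
```

Mill yaw is about 8.6° and the collar centre about (0.575, -0.025). The tab is at about (0.601, -0.1555). I'll move toward the tab now.

arm_command --increments '[{"linear": [20, -5, 0], "rot": [0, 0, 0], "jaw": -0.2}, {"linear": [36, -9.5, 0], "rot": [0, 0, 0], "jaw": -0.2}, {"linear": [38, -10, 0], "rot": [0, 0, 0], "jaw": -0.2}, {"linear": [38, -10, 0], "rot": [0, 0, 0], "jaw": -0.2}, {"linear": [38, -10, 0], "rot": [0, 0, 0], "jaw": -0.2}]' --force 20

```text
time_s: 0.57
position: [0.3649, -0.3553, 0.231]
ee_rot: [-0.0, 0.974, 0.225, -0.0]
wrist_force: [0.5, -0.7, 0.9]
grip_width: 0.0513
```

arm_command --increments '[{"linear": [38, -10, 0], "rot": [0, 0, 0], "jaw": -0.2}, {"linear": [38, -10, 0], "rot": [0, 0, 0], "jaw": -0.2}, {"linear": [38, -10, 0], "rot": [0, 0, 0], "jaw": -0.2}, {"linear": [38, -10, 0], "rot": [0, 0, 0], "jaw": -0.2}, {"linear": [38, -10, 0], "rot": [0, 0, 0], "jaw": -0.2}]'

```text
time_s: 0.98
position: [0.5137, -0.2264, 0.231]
ee_rot: [-0.0, 0.974, 0.226, -0.0]
wrist_force: [0.4, -0.3, 0.0]
grip_width: 0.0513
```

arm_command --increments '[{"linear": [38, -9, 0], "rot": [0, 0, 0], "jaw": -0.2}, {"linear": [38, -9, 0], "rot": [0, 0, 0], "jaw": -0.2}, {"linear": [30, -8, 0], "rot": [0, 0, 0], "jaw": -0.2}, {"linear": [0, 0, 0], "rot": [0, 0, -0.12], "jaw": -0.2}, {"linear": [0, 0, 0], "rot": [0, 0, -0.12], "jaw": -0.2}]'

```text
time_s: 1.4
position: [0.5978, -0.1562, 0.2302]
ee_rot: [-0.0, 0.939, 0.345, -0.0]
wrist_force: [0.0, -0.5, -0.8]
grip_width: 0.0511
```

arm_command --increments '[{"linear": [0, 0, 0], "rot": [0, 0, -0.12], "jaw": -0.2}, {"linear": [0, 0, 0], "rot": [0, 0, -0.12], "jaw": -0.2}, {"linear": [0, 0, 0], "rot": [0, 0, -0.12], "jaw": -0.2}, {"linear": [0, 0, 0], "rot": [0, 0, -0.12], "jaw": -0.2}, {"linear": [0, 0, 0], "rot": [0, 0, -0.12], "jaw": -0.2}]'

```text
time_s: 1.82
position: [0.5962, -0.158, 0.2308]
ee_rot: [-0.0, 0.796, 0.606, -0.0]
wrist_force: [-0.9, -0.5, 0.2]
grip_width: 0.051
```

arm_command --increments '[{"linear": [0, 0, 0], "rot": [0, 0, -0.12], "jaw": -0.2}, {"linear": [0, 0, 0], "rot": [0, 0, -0.12], "jaw": -0.2}, {"linear": [0, 0, 0], "rot": [0, 0, -0.12], "jaw": -0.2}, {"linear": [0, 0, 0], "rot": [0, 0, -0.065], "jaw": -0.2}, {"linear": [0, 0, 0], "rot": [0, 0, 0], "jaw": -0.2}]'

```text
time_s: 2.23
position: [0.5962, -0.158, 0.2308]
ee_rot: [-0.0, 0.652, 0.758, -0.0]
wrist_force: [0.3, 0.4, -0.3]
grip_width: 0.0512
```

```bash
python3 look.py b wrist
```

```text
wrist 2.2333 {'vertical_fov': 60.5026, 'cx': 254.0998, 'cy': 194.8083, 'T_tool_cam': [[-0.001, -0.9565, -0.2918, 0.0748], [1.0, -0.0009, -0.0003, 0.0007], [-0.0, -0.2918, 0.9565, -0.1437], [0.0, 0.0, 0.0, 1.0]]}
{'time_s': 2.283, 'qpos': [-0.259, 0.421, 0.102, 1.252, -0.0, 1.163], 'joint_vel': [-0.0, -0.002, 0.001, -0.0, -0.001, 0.018], 'joint_efforts': [0.002, -49.933, 25.848, 0.008, -0.0, -0.169], 'position': [0.596, -0.158, 0.231], 'ee_rot': [-0.0, 0.653, 0.758, -0.0], 'wrist_force': [0.841, -0.835, 0.359], 'torque': [-0.017, -0.016, 0.046], 'grip_width': 0.051} -0.0187
```

View pics/b_wrist.png

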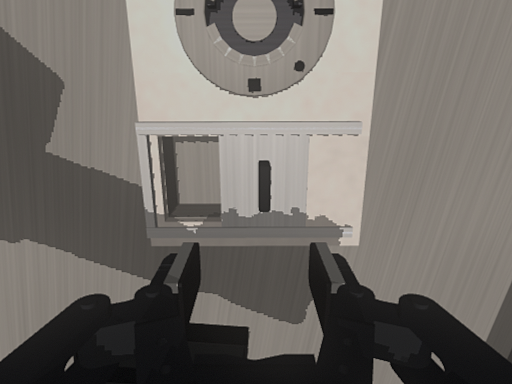

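The wrist view shows the cover open, with the black tab at (264,187), the stop at the left (-x), the compartment at (195,180) and the collar at the top. Next I'll work out the tab and mill yaw more precisely.

Run:
```python
from h import *
im,d,c=load("b","wrist")
g=cv2.cvtColor(im,cv2.COLOR_RGB2GRAY)
def blob(x0,y0,x1,y1,thr=60):
    m=(g[y0:y1,x0:x1]<thr).astype(np.uint8); n,l,s,ce=cv2.connectedComponentsWithStats(m); i=1+np.argmax(s[1:,4])
    return ce[i]+[x0,y0],s[i]
t,s=blob(250,150,280,215); print(t,s)
print("tab top .1145",onplane(c,t,.1145),depthpt(c,d,t))
pts=[blob(245,72,265,95)[0],blob(290,58,308,74)[0],blob(174,5,196,18)[0],blob(312,5,336,18)[0]]
P=onplane(c,pts,.092);print(P); v=P[3]-P[2];print(np.degrees(np.arctan2(v[1],v[0])),np.linalg.norm(v),(P[3]+P[2])/2)
# rail edge direction from top rail edges
e=onplane(c,[(140,121.5),(358,121.5)],.093);v=e[1]-e[0];print("rail",np.degrees(np.arctan2(v[1],v[0])))
# cover -x edge and compartment -x edge
for n,u,z in(("cover -x",(220,175),.0885),("cover +x",(308.5,175),.0885),("comp -x",(164,175),.084),("stop",(148,180),.09)):print(n,onplane(c,u,z))
q=np.load("pics/b_wrist.npz");print(R.from_quat(np.roll(q["q"],-1)).as_matrix().round(3))
crop(im,"b_zoom",130,110,370,260,3)
```

```text
[263.95848375 185.98555957] [  9  11  12  51 554]
tab top .1145 [[ 0.60422438 -0.15372083  0.1145    ]] [ 0.60417074 -0.15351842  0.11525546]
[[ 0.58426299 -0.07635666  0.092     ]
 [ 0.61779355 -0.05685335  0.092     ]
 [ 0.52333798 -0.03206762  0.092     ]
 [ 0.62883351 -0.01573049  0.092     ]]
8.802948395291699 0.1067530241192002 [ 0.57608575 -0.02389905  0.092     ]
rail 8.597643639148563
cover -x [[ 0.56568888 -0.15652144  0.0885    ]]
cover +x [[ 0.64374479 -0.14470841  0.0885    ]]
comp -x [[ 0.51518513 -0.16525711  0.084     ]]
stop [[ 0.50285496 -0.17029567  0.09      ]]
[[-0.15   0.989 -0.001]
 [ 0.989  0.15   0.   ]
 [ 0.    -0.001 -1.   ]]
```

View pics/b_zoom.png

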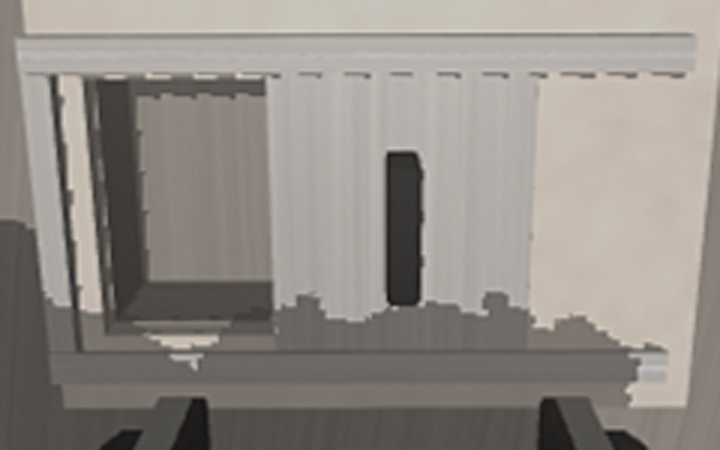

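arm_command --increments '[{"linear": [3, 7.5, 20], "rot": [0, 0, 0], "jaw": -0.2}, {"linear": [0, 0, 35], "rot": [0, 0, 0], "jaw": -0.2}, {"linear": [0, 0, 35], "rot": [0, 0, 0], "jaw": -0.2}, {"linear": [0, 0, 30], "rot": [0, 0, 0], "jaw": -0.2}, {"linear": [0, 0, 10], "rot": [0, 0, 0], "jaw": -0.2}]'

```text
time_s: 2.7
position: [0.5998, -0.153, 0.0963]
ee_rot: [-0.004, 0.653, 0.758, -0.002]
wrist_force: [-1.7, 0.5, -0.7]
grip_width: 0.0513
```

arm_command --increments '[{"linear": [0, 0, 7], "rot": [0, 0, 0], "jaw": -0.2}, {"linear": [0, 0, 0], "rot": [0, 0, 0], "jaw": 0.2}, {"linear": [0, 0, 0], "rot": [0, 0, 0], "jaw": 0.5}, {"linear": [0, 0, 0], "rot": [0, 0, 0], "jaw": 0.9}, {"linear": [0, 0, 0], "rot": [0, 0, 0], "jaw": 0.9}]' --force 20

```text
time_s: 3.12
position: [0.605, -0.1545, 0.0966]
ee_rot: [0.002, 0.652, 0.758, 0.001]
wrist_force: [-0.2, -0.2, 3.4]
grip_width: 0.0094
```

arm_command --increments '[{"linear": [0, 0, 0], "rot": [0, 0, 0], "jaw": 0.9}, {"linear": [0, 0, 0], "rot": [0, 0, 0], "jaw": 0.9}, {"linear": [0, -3, 0], "rot": [0, 0, 0], "jaw": 0.9}, {"linear": [0, -6, 0], "rot": [0, 0, 0], "jaw": 0.9}, {"linear": [0, -6, 0], "rot": [0, 0, 0], "jaw": 0.9}]'

```text
time_s: 3.53
position: [0.591, -0.1567, 0.0965]
ee_rot: [0.003, 0.652, 0.758, 0.001]
wrist_force: [1.1, -0.2, 5.9]
grip_width: 0.0096
```

arm_command --increments '[{"linear": [0, -7, -1], "rot": [0, 0, 0], "jaw": 0.9}, {"linear": [0, -7, -1], "rot": [0, 0, 0], "jaw": 0.9}, {"linear": [0, -7, 0], "rot": [0, 0, 0], "jaw": 0.9}, {"linear": [0, -5, 0], "rot": [0, 0, 0], "jaw": 0.9}, {"linear": [0, -3, 0], "rot": [0, 0, 0], "jaw": 0.9}]'

```text
time_s: 3.95
position: [0.5595, -0.1615, 0.0966]
ee_rot: [0.001, 0.652, 0.758, -0.0]
wrist_force: [2.2, -4.5, -0.2]
grip_width: 0.0093
```

arm_command --increments '[{"linear": [0, -2, 0], "rot": [0, 0, 0], "jaw": 0.9}, {"linear": [0, -2, 0], "rot": [0, 0, 0], "jaw": 0.9}, {"linear": [0, -2, 0], "rot": [0, 0, 0], "jaw": 0.9}, {"linear": [0, -2, 0], "rot": [0, 0, 0], "jaw": 0.9}, {"linear": [0, 0, 0], "rot": [0, 0, 0], "jaw": 0.9}]'

```text
time_s: 4.37
position: [0.5521, -0.1627, 0.0966]
ee_rot: [0.001, 0.652, 0.758, -0.001]
wrist_force: [0.5, -5.3, 0.6]
grip_width: 0.0093
```

arm_command --increments '[{"linear": [0.5, -1.5, 0], "rot": [0, 0, 0], "jaw": 0.9}, {"linear": [0, -1.5, 0], "rot": [0, 0, 0], "jaw": 0.9}, {"linear": [0, -1, 0], "rot": [0, 0, 0], "jaw": 0.9}, {"linear": [0, -1, 0], "rot": [0, 0, 0], "jaw": 0.9}, {"linear": [0, 0, 0], "rot": [0, 0, 0], "jaw": 0.9}]'

```text
time_s: 4.78
position: [0.5475, -0.1634, 0.0966]
ee_rot: [0.001, 0.652, 0.758, -0.001]
wrist_force: [1.9, -5.8, 0.3]
grip_width: 0.0094
```

arm_command --increments '[{"linear": [0, -1.5, 0], "rot": [0, 0, 0], "jaw": 0.9}, {"linear": [0, -1, 0], "rot": [0, 0, 0], "jaw": 0.9}, {"linear": [0, -1, 0], "rot": [0, 0, 0], "jaw": 0.9}, {"linear": [0, 0, 0], "rot": [0, 0, 0], "jaw": 0.9}, {"linear": [0, 0, 0], "rot": [0, 0, 0], "jaw": 0.9}]'

```text
time_s: 5.2
position: [0.5465, -0.1635, 0.0966]
ee_rot: [0.003, 0.652, 0.758, 0.001]
wrist_force: [7.3, -4.8, -4.2]
grip_width: 0.0092
```

arm_command --increments '[{"linear": [0, -1.5, 0], "rot": [0, 0, 0], "jaw": 0.9}, {"linear": [0, -1, 0], "rot": [0, 0, 0], "jaw": 0.9}, {"linear": [0, 0, 0], "rot": [0, 0, 0], "jaw": 0.9}, {"linear": [0, 0, 0], "rot": [0, 0, 0], "jaw": 0.9}, {"linear": [0, 0, 0], "rot": [0, 0, 0], "jaw": 0.9}]'

```text
time_s: 5.62
position: [0.5464, -0.1635, 0.0966]
ee_rot: [0.004, 0.652, 0.758, 0.003]
wrist_force: [11.4, -3.9, -8.4]
grip_width: 0.0095
```

arm_command --increments '[{"linear": [0, 2, 0], "rot": [0, 0, 0], "jaw": -0.2}, {"linear": [0, 2, 0], "rot": [0, 0, 0], "jaw": -0.2}, {"linear": [0, 0, 0], "rot": [0, 0, 0], "jaw": -0.2}, {"linear": [0, 0, -10], "rot": [0, 0, 0], "jaw": -0.2}, {"linear": [0, 0, -35], "rot": [0, 0, 0], "jaw": -0.2}]'

```text
time_s: 6.03
position: [0.5402, -0.1606, 0.1371]
ee_rot: [-0.006, 0.652, 0.758, -0.002]
wrist_force: [0.9, -0.1, -0.4]
grip_width: 0.051
```

arm_command --increments '[{"linear": [0, 0, -35], "rot": [0, 0, 0], "jaw": -0.2}, {"linear": [0, 0, -35], "rot": [0, 0, 0], "jaw": -0.2}, {"linear": [0, 0, -25], "rot": [0, 0, 0], "jaw": -0.2}, {"linear": [35, 0, 0], "rot": [0, 0, 0], "jaw": -0.2}, {"linear": [0, 0, 0], "rot": [0, 0, 0], "jaw": -0.2}]'

```text
time_s: 6.45
position: [0.5395, -0.1243, 0.2394]
ee_rot: [0.0, 0.651, 0.759, 0.002]
wrist_force: [-1.2, 1.0, -1.8]
grip_width: 0.0512
```

```bash
python3 look.py c wrist
```

```text
wrist 6.45 {'vertical_fov': 60.5026, 'cx': 254.0998, 'cy': 194.8083, 'T_tool_cam': [[-0.001, -0.9565, -0.2918, 0.0748], [1.0, -0.0009, -0.0003, 0.0007], [-0.0, -0.2918, 0.9565, -0.1437], [0.0, 0.0, 0.0, 1.0]]}
{'time_s': 6.5, 'qpos': [-0.23, 0.306, -0.055, 1.209, 0.001, 1.189], 'joint_vel': [-0.024, 0.029, -0.015, -0.021, -0.029, -0.015], 'joint_efforts': [0.699, -44.572, 26.23, 0.063, 0.194, 0.099], 'position': [0.539, -0.126, 0.238], 'ee_rot': [0.0, 0.651, 0.759, 0.001], 'wrist_force': [-0.235, -0.525, -0.109], 'torque': [-0.021, 0.037, -0.045], 'grip_width': 0.051} -0.0187
```

View pics/c_wrist.png

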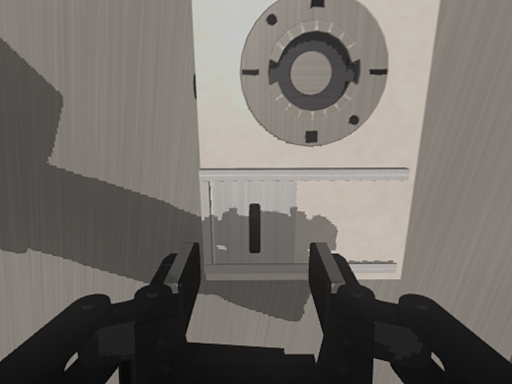

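The cover now lies against the stop rail on the left (x≈212) and the compartment is no longer visible. The collar is fully in view, centred near (312,72). I'll measure the collar marks and axis here.

Run:
```python
from h import *
im,d,c=load("c","wrist")
g=cv2.cvtColor(im,cv2.COLOR_RGB2GRAY)
def blob(x,y,w=11,thr=60):
    x0,y0=x-w,max(0,y-w); m=(g[y0:y+w,x0:x+w]<thr).astype(np.uint8); n,l,s,ce=cv2.connectedComponentsWithStats(m); i=1+np.argmax(s[1:,4])
    return ce[i]+[x0,y0]
px={"x-":blob(250,72),"x+":blob(378,72),"l":blob(311,137),"h+":blob(354,120),"h-":blob(271,20)}
P={k:onplane(c,v,.092)[0] for k,v in px.items()};print({k:v.round(4) for k,v in P.items()})
for k in px:print(k,px[k].round(1),depthpt(c,d,px[k]).round(4))
for a,b,o in(("x-","x+",0),("h-","h+",-45)):
    v=P[b]-P[a];print(a,np.linalg.norm(v),np.degrees(np.arctan2(v[1],v[0]))-o,(P[a]+P[b])/2)
print(onplane(c,blob(255,230,22),.1145))
# bore floor depth
print(depthpt(c,d,(311,72)))
crop(im,"c_zoom",190,0,440,290,2)
```

```text
{'x-': array([ 0.5234, -0.0328,  0.092 ]), 'x+': array([ 0.6287, -0.0164,  0.092 ]), 'l': array([ 0.5841, -0.0771,  0.092 ]), 'h+': array([ 0.6176, -0.0576,  0.092 ]), 'h-': array([0.5343, 0.0087, 0.092 ])}
x- [250.2  72. ] [ 0.5235 -0.033   0.0952]
x+ [378.3  71.6] [ 0.6278 -0.0167  0.0946]
l [311.1 136.3] [ 0.5838 -0.077   0.0936]
h+ [353.5 119.7] [ 0.6169 -0.0575  0.0944]
h- [271.3  19.4] [0.5342 0.008  0.0953]
x- 0.10653479019326764 8.865209615313109 [ 0.57605095 -0.02458798  0.092     ]
h- 0.10644897734676644 6.498772482285105 [ 0.57594417 -0.02442793  0.092     ]
[[ 0.54664874 -0.16237566  0.1145    ]]
[ 0.57582944 -0.02375676  0.07632562]
```

View pics/c_zoom.png

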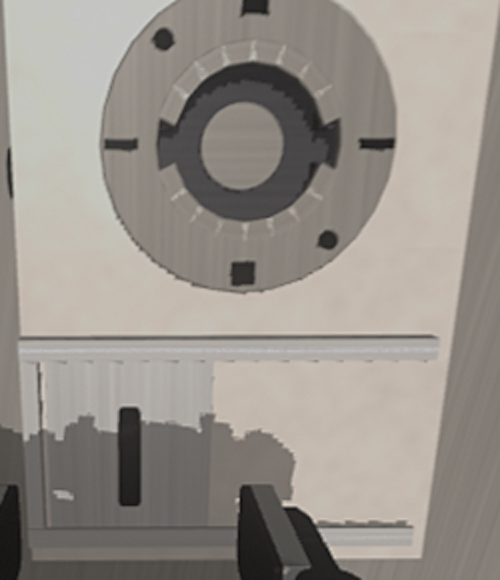

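arm_command --increments '[{"linear": [20, -1, 0], "rot": [0, 0, 0], "jaw": -0.4}, {"linear": [38, -1, 0], "rot": [0, 0, 0], "jaw": -0.4}, {"linear": [38, -1, 0], "rot": [0, 0, 0], "jaw": -0.4}, {"linear": [38, -1, 0], "rot": [0, 0, 0], "jaw": -0.4}, {"linear": [38, -1, 0], "rot": [0, 0, 0], "jaw": -0.4}]'

```text
time_s: 6.92
position: [0.5078, 0.0426, 0.2361]
ee_rot: [-0.001, 0.653, 0.758, -0.001]
wrist_force: [0.1, 0.7, 0.5]
grip_width: 0.0602
```

arm_command --increments '[{"linear": [38, -2, 0], "rot": [0, 0, 0], "jaw": -0.4}, {"linear": [38, -2, 0], "rot": [0, 0, 0], "jaw": -0.4}, {"linear": [38, -1, 0], "rot": [0, 0, 0], "jaw": -0.4}, {"linear": [38, -1, 0], "rot": [0, 0, 0], "jaw": -0.4}, {"linear": [38, -1, 0], "rot": [0, 0, 0], "jaw": -0.4}]'

```text
time_s: 7.33
position: [0.4725, 0.2295, 0.2361]
ee_rot: [-0.0, 0.652, 0.758, -0.001]
wrist_force: [0.9, -0.6, -0.4]
grip_width: 0.0597
```

arm_command --increments '[{"linear": [30, -1, 0], "rot": [0, 0, 0], "jaw": -0.4}, {"linear": [0, 0, 0], "rot": [0, 0, -0.12], "jaw": -0.4}, {"linear": [0, 0, 0], "rot": [0, 0, -0.12], "jaw": -0.4}, {"linear": [0, 0, 0], "rot": [0, 0, -0.12], "jaw": -0.4}, {"linear": [0, 0, 0], "rot": [0, 0, -0.12], "jaw": -0.4}]'

```text
time_s: 7.75
position: [0.4675, 0.2577, 0.2358]
ee_rot: [-0.001, 0.45, 0.893, -0.001]
wrist_force: [-1.0, 0.4, -0.1]
grip_width: 0.0598
```

arm_command --increments '[{"linear": [0, 0, 0], "rot": [0, 0, -0.12], "jaw": -0.4}, {"linear": [0, 0, 0], "rot": [0, 0, -0.12], "jaw": -0.4}, {"linear": [0, 0, 0], "rot": [0, 0, -0.12], "jaw": -0.4}, {"linear": [0, 0, 0], "rot": [0, 0, -0.12], "jaw": -0.4}, {"linear": [0, 0, 0], "rot": [0, 0, -0.12], "jaw": -0.4}]'

```text
time_s: 8.17
position: [0.4677, 0.2572, 0.2359]
ee_rot: [-0.001, 0.167, 0.986, -0.001]
wrist_force: [0.0, -0.4, -0.6]
grip_width: 0.0598
```

arm_command --increments '[{"linear": [0, 0, 0], "rot": [0, 0, -0.12], "jaw": -0.4}, {"linear": [0, 0, 0], "rot": [0, 0, -0.12], "jaw": -0.4}, {"linear": [0, 0, 0], "rot": [0, 0, -0.12], "jaw": -0.4}, {"linear": [0, 0, 0], "rot": [0, 0, -0.12], "jaw": -0.4}, {"linear": [0, 0, 0], "rot": [0, 0, -0.12], "jaw": -0.4}]'

```text
time_s: 8.58
position: [0.4677, 0.2572, 0.2359]
ee_rot: [-0.001, -0.132, 0.991, -0.0]
wrist_force: [0.5, 0.8, 0.0]
grip_width: 0.0597
```

arm_command --increments '[{"linear": [0, 0, 0], "rot": [0, 0, -0.12], "jaw": -0.4}, {"linear": [0, 0, 0], "rot": [0, 0, -0.12], "jaw": -0.4}, {"linear": [0, 0, 0], "rot": [0, 0, -0.12], "jaw": -0.4}, {"linear": [0, 0, 0], "rot": [0, 0, -0.12], "jaw": -0.4}, {"linear": [0, 0, 0], "rot": [0, 0, -0.12], "jaw": -0.4}]'

```text
time_s: 9.0
position: [0.4677, 0.2572, 0.236]
ee_rot: [-0.001, -0.419, 0.908, -0.0]
wrist_force: [0.1, -0.7, -0.1]
grip_width: 0.06
```

arm_command --increments '[{"linear": [0, 0, 0], "rot": [0, 0, -0.08], "jaw": -0.4}, {"linear": [0, 0, 0], "rot": [0, 0, 0], "jaw": -0.4}, {"linear": [0, 0, 0], "rot": [0, 0, 0], "jaw": -0.4}, {"linear": [0, 0, 0], "rot": [0, 0, 0], "jaw": -0.4}, {"linear": [0, 0, 0], "rot": [0, 0, 0], "jaw": -0.4}]'

```text
time_s: 9.42
position: [0.4682, 0.2577, 0.2362]
ee_rot: [-0.0, -0.452, 0.892, 0.0]
wrist_force: [-0.3, -0.3, 1.4]
grip_width: 0.0598
```

```bash
python3 look.py d wrist top
```

```text
wrist 9.4167 {'vertical_fov': 60.5026, 'cx': 254.0998, 'cy': 194.8083, 'T_tool_cam': [[-0.001, -0.9559, -0.2938, 0.0743], [1.0, -0.0012, 0.0006, -0.0005], [-0.0009, -0.2938, 0.9559, -0.1437], [0.0, 0.0, 0.0, 1.0]]}
top 9.4667 {'vertical_fov': 51.1797, 'cx': 253.0276, 'cy': 195.3625, 'world_from_camera': [[-0.0038, -0.9928, 0.1198, 0.3503], [-1.0, 0.0039, 0.0008, -0.0316], [-0.0013, -0.1198, -0.9928, 1.1419], [0.0, 0.0, 0.0, 1.0]]}
{'time_s': 9.517, 'qpos': [0.503, 0.275, -0.105, 1.192, -0.0, -0.435], 'joint_vel': [-0.0, -0.001, 0.0, -0.002, -0.001, -0.005], 'joint_efforts': [-0.021, -41.494, 25.518, 0.009, -0.001, 0.006], 'position': [0.468, 0.258, 0.236], 'ee_rot': [-0.0, -0.452, 0.892, -0.0], 'wrist_force': [0.152, -0.316, 0.178], 'torque': [0.042, -0.021, 0.047], 'grip_width': 0.06} -0.0187
```

View pics/d_wrist.png

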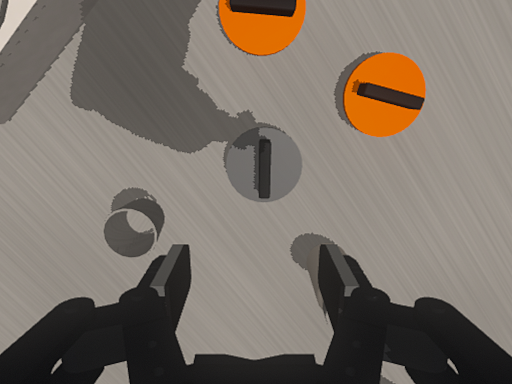

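The wrist view shows the grey lid flange centred at about (263,163), with its bar nearly vertical at (265,167). The cup is at (133,225), the shaker is partly hidden by the right finger, and the orange lids are up and to the right. Zooming in to measure.

Run:
```python
from h import *
im,d,c=load("d","wrist"); imt,dt,ct=load("a","top")
crop(im,"d_zoom",210,110,320,220,5)
f,cx,cy,T=c
# per-pixel world via depth -> separate the bar's top face and the flange by height
v,u=np.mgrid[110:220,200:330]; z=d[110:220,200:330]
X=(np.stack([(u-cx)/f*z,(v-cy)/f*z,z],-1)@T[:3,:3].T+T[:3,3]); z0=X[...,2]
print(np.histogram(z0[(z0>.012)&(z0<.07)],bins=np.arange(.012,.07,.003)))
top=(z0>.042); fl=(z0>.018)&(z0<.032)
for n,m in(("bar",top),("flange",fl)):
    pts=np.c_[u[m],v[m]].astype(np.float32)
    print(n,len(pts),np.median(z0[m]),cv2.minAreaRect(pts),cv2.minEnclosingCircle(pts))
    rect=cv2.boxPoints(cv2.minAreaRect(pts))
    if n=="bar":
        W=onplane(c,rect,.048);print(W.round(4),W.mean(0))
        e=[np.linalg.norm(W[i]-W[i-1]) for i in range(4)];i=int(np.argmax(e));w=W[i]-W[i-1];print(np.round(e,4),np.degrees(np.arctan2(w[1],w[0])))
        print("dep mean",X[m].mean(0)); print("rays .048",onplane(c,pts,.048).mean(0))
allm=(z0>.018); pts=np.c_[u[fl],v[fl]]; hull=cv2.convexHull(pts.astype(np.int32))
W=onplane(c,hull[:,0],.023)[:,:2].astype(np.float32);print("flange",cv2.minEnclosingCircle(W), cv2.fitEllipse(W))
```

```text
(array([   0,    1,   13, 1677, 2097,    4,   10,    6,    5,   12,    4,
        103,  552,    2,    0,    0,    0,    0,    0]), array([0.012, 0.015, 0.018, 0.021, 0.024, 0.027, 0.03 , 0.033, 0.036,
       0.039, 0.042, 0.045, 0.048, 0.051, 0.054, 0.057, 0.06 , 0.063,
       0.066, 0.069]))
bar 717 0.04901716394266403 ((261.58203125, 163.11627197265625), (104.4901351928711, 122.32605743408203), 88.49256896972656) ((267.7611999511719, 163.2491455078125), 71.79403686523438)
[[0.4783 0.1801 0.048 ]
 [0.3801 0.2485 0.048 ]
 [0.4368 0.3416 0.048 ]
 [0.5449 0.2667 0.048 ]] [0.46002712 0.25921053 0.048     ]
[0.1093 0.1197 0.1091 0.1315] -34.73456350991473
dep mean [0.45691756 0.25878398 0.07468542]
rays .048 [0.45994058 0.26336673 0.048     ]
flange 3795 0.024104688626447324 ((264.0000305175781, 164.00001525878906), (74.95331573486328, 74.95331573486328), 45.0) ((264.0249938964844, 164.0625), 38.088539123535156)
flange ((0.4602285921573639, 0.26511451601982117), 0.04237271845340729) ((0.4602842628955841, 0.26508522033691406), (0.08382047712802887, 0.08436167985200882), 149.13914489746094)
```

View pics/d_zoom.png

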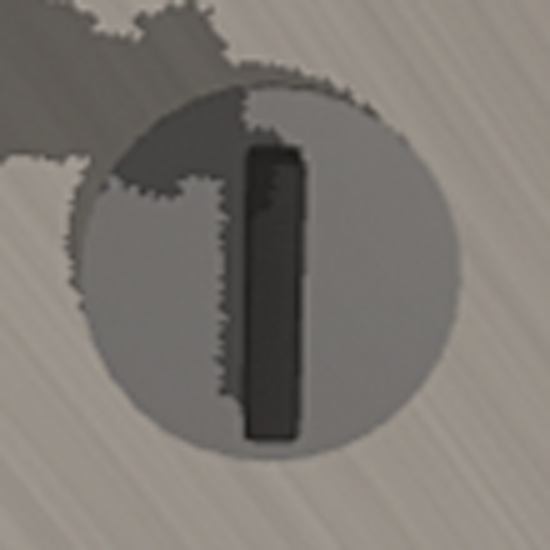

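Run:
```python
from h import *
im,d,c=load("d","wrist"); imt,_,ct=load("a","top"); ims,_,cs=load("a","side")
f,cx,cy,T=c
v,u=np.mgrid[130:206,252:280]; z=d[130:206,252:280]
X=(np.stack([(u-cx)/f*z,(v-cy)/f*z,z],-1)@T[:3,:3].T+T[:3,3]); m=(X[...,2]>.045)&(X[...,2]<.053)
pts=np.c_[u[m],v[m]].astype(np.float32); r_=cv2.minAreaRect(pts);print(r_,len(pts))
W=onplane(c,cv2.boxPoints(r_),.048);print(W.mean(0));e=[np.linalg.norm(W[i]-W[i-1]) for i in range(4)];i=int(np.argmax(e));w=W[i]-W[i-1];print(np.round(e,4),np.degrees(np.arctan2(w[1],w[0])))
l=cv2.fitLine(onplane(c,pts,.048)[:,:2].astype(np.float32),cv2.DIST_L2,0,.01,.01).ravel();print("line",np.degrees(np.arctan2(l[1],l[0])),l[2:])
q=np.load("pics/d_wrist.npz")["q"];print("toolyaw",np.degrees(2*np.arctan2(q[2],q[1])))
# two-view height: bar top end centre near far end; top-view flange centre
hsv=cv2.cvtColor(imt,cv2.COLOR_RGB2GRAY);g=hsv[188:224,130:170]
print(tri(ct,(147.4,204.1),c,np.array(r_[0])))
crop(imt,"lt",125,180,175,230,12)
```

```text
((264.6021423339844, 169.01544189453125), (11.765364646911621, 56.23793029785156), 1.4688007831573486) 657
[0.46007803 0.26457489 0.048     ]
[0.0124 0.0592 0.0118 0.0592] 53.07969345834719
line 52.87256 [0.45979255 0.26424378]
toolyaw 233.73649260707907
(array([ 0.46690835,  0.27854952, -0.02516844]), [np.float64(0.0004008720378340577), np.float64(0.00040087203783416194)])
```

Both wrist measures, the flange circle and the bar top, agree on about (0.460, 0.2645). The coarse top-view blob differs by about 5 mm, so I'll move closer and check from a second wrist position.

arm_command --increments '[{"linear": [-1, 10, 20], "rot": [0, 0, 0.012], "jaw": -0.4}, {"linear": [0, 0, 35], "rot": [0, 0, 0], "jaw": -0.4}, {"linear": [0, 0, 30], "rot": [0, 0, 0], "jaw": -0.4}, {"linear": [0, 0, 0], "rot": [0, 0, 0], "jaw": -0.4}, {"linear": [0, 0, 0], "rot": [0, 0, 0], "jaw": -0.4}]'

```text
time_s: 9.93
position: [0.4594, 0.2639, 0.1503]
ee_rot: [-0.002, -0.447, 0.895, -0.0]
wrist_force: [0.3, -0.1, 0.5]
grip_width: 0.0599
```

```bash
python3 look.py e wrist
python3 - <<'E'
from h import *
ims,_,c0=load("d","wrist")
im,d,c=load("e","wrist"); crop(im,"e_zoom",150,90,370,290,3.5)
f,cx,cy,T=c
v,u=np.mgrid[100:290,215:310]; z=d[100:290,215:310]
X=(np.stack([(u-cx)/f*z,(v-cy)/f*z,z],-1)@T[:3,:3].T+T[:3,3]); m=(X[...,2]>.045)&(X[...,2]<.053)
pts=np.c_[u[m],v[m]].astype(np.float32); r_=cv2.minAreaRect(pts);print(r_,len(pts))
l=cv2.fitLine(onplane(c,pts,.048)[:,:2].astype(np.float32),cv2.DIST_L2,0,.01,.01).ravel();print("line",np.degrees(np.arctan2(l[1],l[0])),onplane(c,r_[0],.048))
print("tri bar top",tri(c0,(264.60,169.02),c,np.array(r_[0])))
q=np.load("pics/e_wrist.npz")["q"];print("toolyaw",np.degrees(2*np.arctan2(q[2],q[1])))
E
```

```text
wrist 9.9333 {'vertical_fov': 60.5026, 'cx': 254.0998, 'cy': 194.8083, 'T_tool_cam': [[-0.001, -0.9559, -0.2938, 0.0742], [1.0, -0.0012, 0.0006, -0.0005], [-0.0009, -0.2938, 0.9559, -0.1437], [0.0, 0.0, 0.0, 1.0]]}
{'time_s': 9.983, 'qpos': [0.521, 0.318, -0.271, 0.983, 0.0, -0.406], 'joint_vel': [-0.001, -0.02, 0.045, -0.003, 0.0, -0.002], 'joint_efforts': [0.046, -40.647, 22.381, 0.102, 0.002, 0.002], 'position': [0.461, 0.265, 0.152], 'ee_rot': [-0.0, -0.447, 0.895, -0.0], 'wrist_force': [-0.233, 0.101, 0.512], 'torque': [0.046, -0.018, 0.02], 'grip_width': 0.06} -0.0187
((254.0, 193.5), (73.0, 14.0), 90.0) 1097
line 53.083668 [[0.45952406 0.26365571 0.048     ]]
tri bar top (array([0.45996985, 0.26443727, 0.04518651]), [np.float64(0.00011801588888956878), np.float64(0.00011801588888958602)])
toolyaw 233.1103032252937
```

View pics/e_zoom.png

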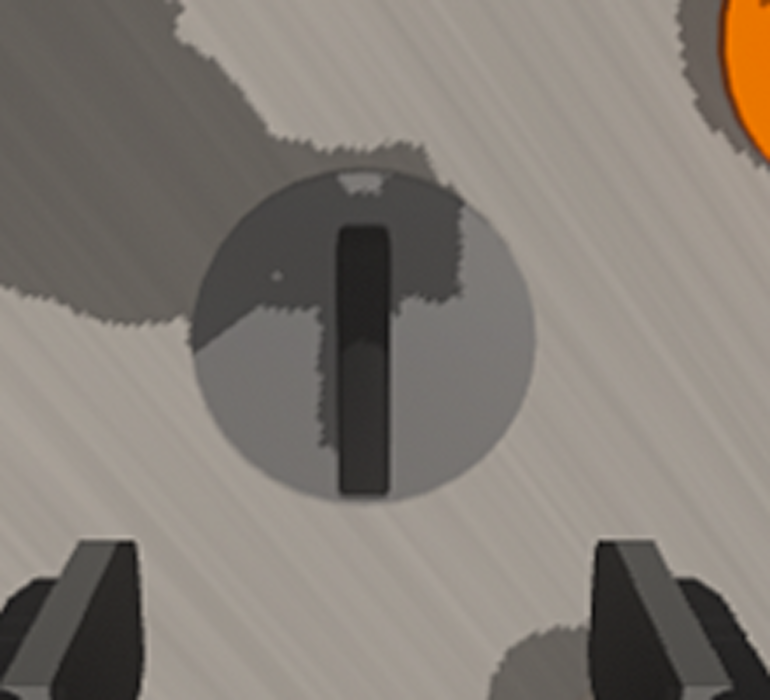

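The lid bar centre is at (0.460, 0.264) with its top at 45–48 mm from two wrist views, and the tool is aligned to 0.1°. Descending and gripping.

arm_command --increments '[{"linear": [1, 0, 30], "rot": [0, 0, 0], "jaw": -0.4}, {"linear": [0, 0, 38], "rot": [0, 0, 0], "jaw": -0.4}, {"linear": [0, 0, 35], "rot": [0, 0, 0], "jaw": -0.4}, {"linear": [0, 0, 15], "rot": [0, 0, 0], "jaw": -0.4}, {"linear": [0, 0, 7], "rot": [0, 0, 0], "jaw": -0.4}]'

```text
time_s: 10.4
position: [0.4605, 0.2639, 0.0258]
ee_rot: [-0.0, -0.447, 0.895, -0.0]
wrist_force: [0.6, 0.2, 0.4]
grip_width: 0.0595
```

arm_command --increments '[{"linear": [0, 0, 0], "rot": [0, 0, 0], "jaw": -0.1}, {"linear": [0, 0, 0], "rot": [0, 0, 0], "jaw": 0.3}, {"linear": [0, 0, 0], "rot": [0, 0, 0], "jaw": 0.6}, {"linear": [0, 0, 0], "rot": [0, 0, 0], "jaw": 1}, {"linear": [0, 0, 0], "rot": [0, 0, 0], "jaw": 1}]' --force 60

```text
time_s: 10.82
position: [0.4622, 0.265, 0.0285]
ee_rot: [0.002, -0.447, 0.894, 0.0]
wrist_force: [0.2, 0.2, 6.0]
grip_width: 0.0108
```

arm_command --increments '[{"linear": [0, 0, 0], "rot": [0, 0, 0], "jaw": 1}, {"linear": [0, 0, 0], "rot": [0, 0, 0], "jaw": 1}, {"linear": [0, 0, -5], "rot": [0, 0, 0], "jaw": 1}, {"linear": [0, 0, -10], "rot": [0, 0, 0], "jaw": 1}, {"linear": [0, 0, -20], "rot": [0, 0, 0], "jaw": 1}]'

```text
time_s: 11.23
position: [0.4584, 0.2628, 0.0606]
ee_rot: [-0.002, -0.447, 0.894, -0.0]
wrist_force: [-0.1, 0.5, -1.7]
grip_width: 0.0109
```

arm_command --increments '[{"linear": [0, 0, -30], "rot": [0, 0, 0], "jaw": 1}, {"linear": [0, 0, -35], "rot": [0, 0, 0], "jaw": 1}, {"linear": [0, 0, -35], "rot": [0, 0, 0], "jaw": 1}, {"linear": [0, 0, -20], "rot": [0, 0, 0], "jaw": 1}, {"linear": [5, -8, 0], "rot": [0, 0, 0], "jaw": 1}]'

```text
time_s: 11.65
position: [0.4664, 0.2576, 0.1875]
ee_rot: [0.005, -0.448, 0.894, 0.001]
wrist_force: [0.6, 1.0, -1.3]
grip_width: 0.0105
```

arm_command --increments '[{"linear": [14, -24, 0], "rot": [0, 0, 0], "jaw": 1}, {"linear": [18, -29, 0], "rot": [0, 0, 0], "jaw": 1}, {"linear": [18, -29, 0], "rot": [0, 0, 0], "jaw": 1}, {"linear": [18, -29, 0], "rot": [0, 0, 0], "jaw": 1}, {"linear": [18, -29, 0], "rot": [0, 0, 0], "jaw": 1}]'

```text
time_s: 12.07
position: [0.5235, 0.1003, 0.1809]
ee_rot: [-0.001, -0.447, 0.894, 0.0]
wrist_force: [0.6, 0.2, -1.4]
grip_width: 0.0107
```

arm_command --increments '[{"linear": [18, -29, 0], "rot": [0, 0, 0], "jaw": 1}, {"linear": [18, -29, 0], "rot": [0, 0, 0], "jaw": 1}, {"linear": [18, -29, 0], "rot": [0, 0, 0], "jaw": 1}, {"linear": [14, -24, 0], "rot": [0, 0, 0], "jaw": 1}, {"linear": [0, 0, 0], "rot": [0, 0, 0.1], "jaw": 1}]'

```text
time_s: 12.48
position: [0.5734, -0.0241, 0.1807]
ee_rot: [-0.0, -0.399, 0.917, -0.001]
wrist_force: [0.3, 0.7, -2.7]
grip_width: 0.0107
```

arm_command --increments '[{"linear": [0, 0, 0], "rot": [0, 0, 0.11], "jaw": 1}, {"linear": [0, 0, 0], "rot": [0, 0, 0.11], "jaw": 1}, {"linear": [0, 0, 0], "rot": [0, 0, 0.11], "jaw": 1}, {"linear": [0, 0, 0], "rot": [0, 0, 0.11], "jaw": 1}, {"linear": [0, 0, 0], "rot": [0, 0, 0.11], "jaw": 1}]'

```text
time_s: 12.9
position: [0.571, -0.0193, 0.1806]
ee_rot: [-0.001, -0.135, 0.991, 0.0]
wrist_force: [0.9, 0.8, -1.8]
grip_width: 0.0107
```

arm_command --increments '[{"linear": [0, 0, 0], "rot": [0, 0, 0.11], "jaw": 1}, {"linear": [0, 0, 0], "rot": [0, 0, 0.015], "jaw": 1}, {"linear": [0, 0, 0], "rot": [0, 0, 0], "jaw": 1}, {"linear": [0, 0, 0], "rot": [0, 0, 0], "jaw": 1}, {"linear": [0, 0, 0], "rot": [0, 0, 0], "jaw": 1}]'

```text
time_s: 13.32
position: [0.5718, -0.0189, 0.1812]
ee_rot: [-0.0, -0.077, 0.997, -0.0]
wrist_force: [-0.3, -0.5, -1.4]
grip_width: 0.0106
```

```bash
python3 look.py f wrist side
```

```text
wrist 13.3167 {'vertical_fov': 60.5026, 'cx': 254.0998, 'cy': 194.8083, 'T_tool_cam': [[-0.001, -0.9561, -0.293, 0.0741], [1.0, -0.0013, 0.0009, 0.0], [-0.0013, -0.293, 0.9561, -0.1437], [0.0, 0.0, 0.0, 1.0]]}
side 13.3667 {'vertical_fov': 42.9643, 'cx': 242.4146, 'cy': 183.1424, 'world_from_camera': [[-0.977, -0.1268, 0.1717, 0.2242], [-0.2134, 0.5718, -0.7922, 1.1555], [0.0023, -0.8106, -0.5856, 0.9926], [0.0, 0.0, 0.0, 1.0]]}
{'time_s': 13.417, 'qpos': [-0.033, 0.365, -0.118, 1.088, -0.0, -0.186], 'joint_vel': [-0.0, 0.0, 0.002, -0.003, 0.0, 0.005], 'joint_efforts': [-0.025, -46.63, 25.305, 0.011, -0.002, -0.009], 'position': [0.572, -0.019, 0.181], 'ee_rot': [-0.0, -0.076, 0.997, 0.0], 'wrist_force': [-0.181, 0.62, -0.972], 'torque': [0.043, -0.06, 0.031], 'grip_width': 0.01} -0.0187
```

View pics/f_wrist.png

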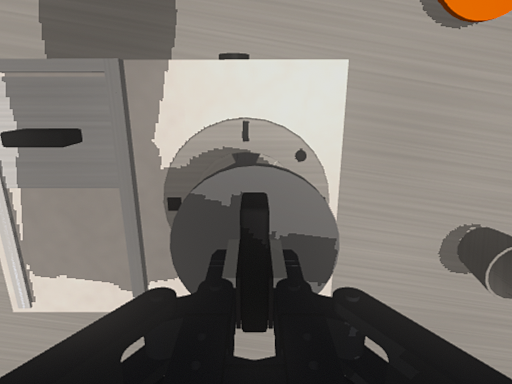

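View pics/f_side.png

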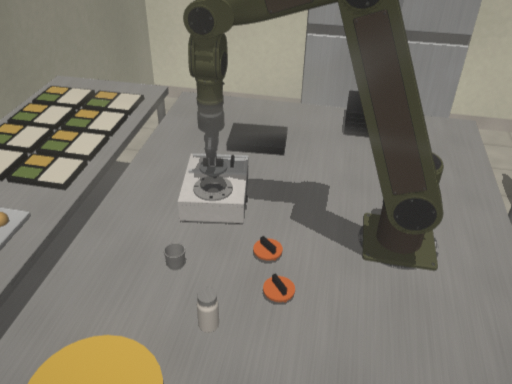

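The lid is held level by its bar in front of the collar. The in-line mark is at (246,131), the notch at (246,158), the dot at (300,155) and the square at (174,204). The lid flange spans roughly x 171–338. Next I'll measure the lid's centre in the tool frame and recheck the marks.

Run:
```python
from h import *
im,d,c=load("f","wrist"); f,cx,cy,T=c
Tc=np.array(r.camera_params("wrist")["T_tool_cam"])
v,u=np.mgrid[0:384,0:512]; X=np.stack([(u-cx)/f*d,(v-cy)/f*d,d],-1)@Tc[:3,:3].T+Tc[:3,3]
w=(v>150)&(v<310)&(u>150)&(u<360)&(d>0)
h=X[...,2]
print(np.histogram(h[w],bins=np.arange(-.04,.1,.005)))
m=w&(h>-.002)&(h<.014)
n,l,s,ce=cv2.connectedComponentsWithStats(m.astype(np.uint8));m=l==1+np.argmax(s[1:,4])
print("flange tool z",np.median(h[m]))
cn=max(cv2.findContours(m.astype(np.uint8),0,1)[0],key=len)[:,0]
def plane(uv,zt):
    D=np.c_[(uv[:,0]-cx)/f,(uv[:,1]-cy)/f,np.ones(len(uv))]@Tc[:3,:3].T; return Tc[:3,3]+D*((zt-Tc[2,3])/D[:,2])[:,None]
P=plane(cn.astype(float),.0055)
k=(cn[:,1]<235)  # upper arc, clear of fingers
Q=P[k][:,:2]; A=np.c_[2*Q,np.ones(len(Q))]; 
from scipy.optimize import least_squares
s=least_squares(lambda p:np.hypot(Q[:,0]-p[0],Q[:,1]-p[1])-p[2],[0,0,.042],loss="soft_l1",f_scale=.001);print("free",s.x)
s=least_squares(lambda p:np.hypot(Q[:,0]-p[0],Q[:,1]-p[1])-.042,[0,0],loss="soft_l1",f_scale=.001);print("r=42",s.x,np.sqrt(np.mean(s.fun**2)))
print("bar angle: ");b=(h<-.012)&(h>-.026)&(v>190)&(v<255)&(u>235)&(u<275)
lz=cv2.fitLine(plane(np.c_[u[b],v[b]].astype(float),-.0195)[:,:2].astype(np.float32),cv2.DIST_L2,0,.01,.01).ravel();print(np.degrees(np.arctan2(lz[1],lz[0])),lz,b.sum())
g=cv2.cvtColor(im,cv2.COLOR_RGB2GRAY)
def blob(x,y,w=12,thr=60):
    x0,y0=x-w,y-w; mm=(g[y0:y+w,x0:x+w]<thr).astype(np.uint8); n,l,s,ce=cv2.connectedComponentsWithStats(mm); i=1+np.argmax(s[1:,4]); return ce[i]+[x0,y0]
for a in((246,131),(300,155)):print(blob(*a),onplane(c,blob(*a),.092))
z=np.load("pics/f_wrist.npz");print(z["p"],R.from_quat(np.roll(z["q"],-1)).as_matrix().round(4).tolist())
```

```text
(array([  607,   361,   455,  2463,  1122,   378,   271,   100, 10066,
        2182,    70,     0,     0,     0,     0,     0,     0,     0,
           0,     0,     0,     0,     0,     0,     2,  3928,   147,
        3678]), array([-4.00000000e-02, -3.50000000e-02, -3.00000000e-02, -2.50000000e-02,
       -2.00000000e-02, -1.50000000e-02, -1.00000000e-02, -5.00000000e-03,
       -2.08166817e-17,  5.00000000e-03,  1.00000000e-02,  1.50000000e-02,
        2.00000000e-02,  2.50000000e-02,  3.00000000e-02,  3.50000000e-02,
        4.00000000e-02,  4.50000000e-02,  5.00000000e-02,  5.50000000e-02,
        6.00000000e-02,  6.50000000e-02,  7.00000000e-02,  7.50000000e-02,
        8.00000000e-02,  8.50000000e-02,  9.00000000e-02,  9.50000000e-02,
        1.00000000e-01]))
flange tool z 0.004437631098474698
free [8.98348013e-05 3.29995713e-04 4.21176171e-02]
r=42 [0.00026598 0.00033025] 0.012061253167398703
bar angle: 
-0.60209644 [ 9.9994481e-01 -1.0508373e-02  2.1258919e-02  3.6018793e-04] 1642
[244.17647059 133.67647059] [[ 0.52586144 -0.03271335  0.092     ]]
[299.94285714 156.08571429] [[0.53548339 0.00892548 0.092     ]]
[ 0.57179614 -0.01885956  0.18115142] [[-0.9882, -0.1531, -0.0005], [-0.1531, 0.9882, -0.0001], [0.0005, 0.0, -1.0]]
```

arm_command --increments '[{"linear": [-3.5, -6.5, 0], "rot": [0, 0, 0], "jaw": 1}, {"linear": [0, 0, 20], "rot": [0, 0, 0], "jaw": 1}, {"linear": [0, 0, 20], "rot": [0, 0, 0], "jaw": 1}, {"linear": [0, 0, 10], "rot": [0, 0, 0], "jaw": 1}, {"linear": [0, 0, 0], "rot": [0, 0, 0], "jaw": 1}]'

```text
time_s: 13.83
position: [0.5746, -0.0249, 0.1287]
ee_rot: [-0.003, -0.076, 0.997, 0.0]
wrist_force: [-0.3, 0.6, -0.5]
grip_width: 0.0107
```

```bash
python3 look.py g wrist side;python3 - <<'E'
from h import *
im,d,c=load("g","side"); crop(im,"g_szoom",165,140,265,230,7)
im,d,c=load("g","wrist"); crop(im,"g_zoom",120,70,400,330,2.2)
E
```

```text
wrist 13.8333 {'vertical_fov': 60.5026, 'cx': 254.0998, 'cy': 194.8083, 'T_tool_cam': [[-0.001, -0.9561, -0.293, 0.0741], [1.0, -0.0013, 0.0009, 0.0], [-0.0013, -0.293, 0.9561, -0.1437], [0.0, 0.0, 0.0, 1.0]]}
side 13.8833 {'vertical_fov': 42.9643, 'cx': 242.4146, 'cy': 183.1424, 'world_from_camera': [[-0.977, -0.1268, 0.1717, 0.2242], [-0.2134, 0.5718, -0.7922, 1.1555], [0.0023, -0.8106, -0.5856, 0.9926], [0.0, 0.0, 0.0, 1.0]]}
{'time_s': 13.933, 'qpos': [-0.043, 0.406, -0.19, 0.975, -0.0, -0.195], 'joint_vel': [0.002, -0.018, 0.026, 0.001, 0.001, 0.002], 'joint_efforts': [-0.035, -46.762, 23.429, 0.043, -0.004, -0.003], 'position': [0.576, -0.025, 0.131], 'ee_rot': [-0.0, -0.076, 0.997, 0.0], 'wrist_force': [-0.922, -0.489, -0.961], 'torque': [-0.008, -0.022, 0.004], 'grip_width': 0.011} -0.0187
```

View pics/g_zoom.png

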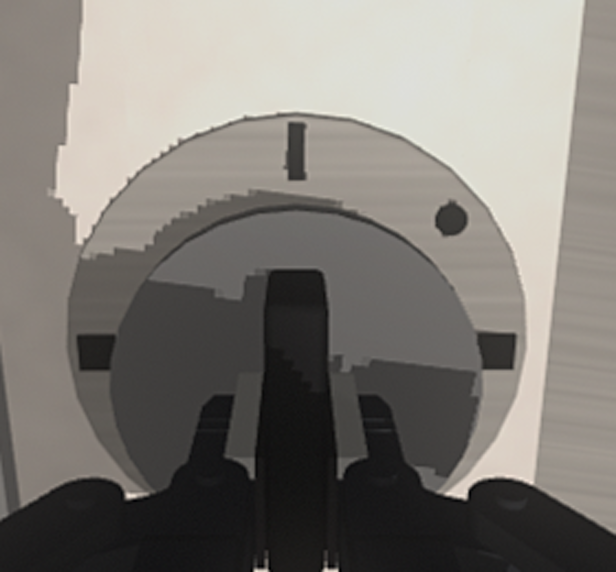

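View pics/g_szoom.png

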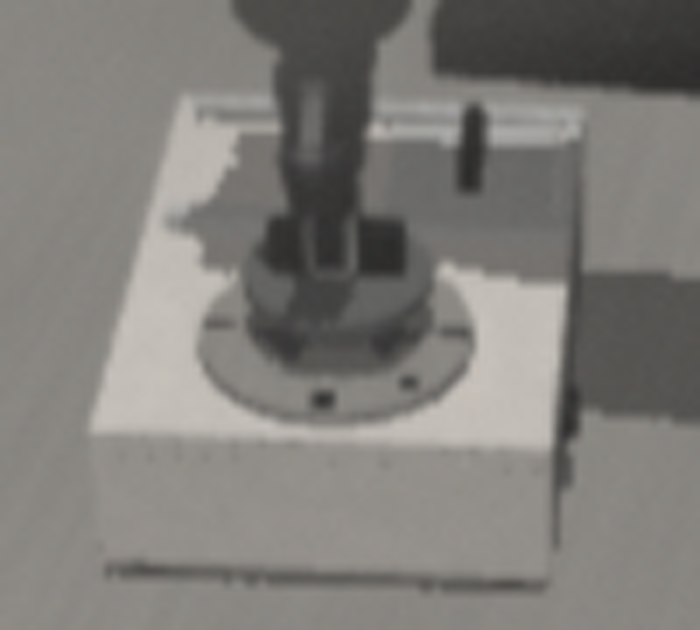

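The wrist view shows the bar centred (x≈296) on the in-line mark with the collar symmetric around it, and the lugs appear over the notches. Lowering in steps.

arm_command --increments '[{"linear": [0, 0.5, 4], "rot": [0, 0, 0], "jaw": 1}, {"linear": [0, 0, 4], "rot": [0, 0, 0], "jaw": 1}, {"linear": [0, 0, 3], "rot": [0, 0, 0], "jaw": 1}, {"linear": [0, 0, 3], "rot": [0, 0, 0], "jaw": 1}, {"linear": [0, 0, 0], "rot": [0, 0, 0], "jaw": 1}]'

```text
time_s: 14.35
position: [0.5761, -0.0241, 0.1168]
ee_rot: [-0.0, -0.076, 0.997, 0.0]
wrist_force: [-0.5, -0.9, -1.5]
grip_width: 0.0106
```

arm_command --increments '[{"linear": [0, 0, 3], "rot": [0, 0, 0], "jaw": 1}, {"linear": [0, 0, 3], "rot": [0, 0, 0], "jaw": 1}, {"linear": [0, 0, 2], "rot": [0, 0, 0], "jaw": 1}, {"linear": [0, 0, 0], "rot": [0, 0, 0], "jaw": 1}, {"linear": [0, 0, 0], "rot": [0, 0, 0], "jaw": 1}]'

```text
time_s: 14.77
position: [0.5763, -0.0241, 0.1091]
ee_rot: [-0.0, -0.076, 0.997, 0.0]
wrist_force: [-0.6, -0.3, -1.7]
grip_width: 0.0102
```

arm_command --increments '[{"linear": [0, 0, 2], "rot": [0, 0, 0], "jaw": 1}, {"linear": [0, 0, 2], "rot": [0, 0, 0], "jaw": 1}, {"linear": [0, 0, 1], "rot": [0, 0, 0], "jaw": 1}, {"linear": [0, 0, 0], "rot": [0, 0, 0], "jaw": 1}, {"linear": [0, 0, 0], "rot": [0, 0, 0], "jaw": 1}]'

```text
time_s: 15.18
position: [0.5765, -0.0242, 0.1046]
ee_rot: [0.0, -0.076, 0.997, -0.0]
wrist_force: [-2.0, -0.5, 1.5]
grip_width: 0.0109
```

arm_command --increments '[{"linear": [0, 0, 1], "rot": [0, 0, 0], "jaw": 1}, {"linear": [0, 0, 1], "rot": [0, 0, 0], "jaw": 1}, {"linear": [0, 0, 0], "rot": [0, 0, 0], "jaw": 1}, {"linear": [0, 0, 0], "rot": [0, 0, 0], "jaw": 1}, {"linear": [0, 0, 0], "rot": [0, 0, 0], "jaw": 1}]'

```text
time_s: 15.6
position: [0.5765, -0.0242, 0.1045]
ee_rot: [0.001, -0.076, 0.997, -0.0]
wrist_force: [-5.0, -0.7, 14.1]
grip_width: 0.0103
```

```bash
python3 look.py i wrist side;python3 - <<'E'
from h import *
im,d,c=load("i","side"); crop(im,"i_szoom",165,140,265,230,7)
im,d,c=load("i","wrist"); crop(im,"i_zoom",120,70,400,330,2.2)
f,cx,cy,T=c
v,u=np.mgrid[130:260,150:370]; z=d[130:260,150:370]
Z=(np.stack([(u-cx)/f*z,(v-cy)/f*z,z],-1)@T[:3,:3].T+T[:3,3])[...,2]
print(np.histogram(Z,bins=np.arange(.08,.15,.003)))
E
```

```text
wrist 15.6 {'vertical_fov': 60.5026, 'cx': 254.0998, 'cy': 194.8083, 'T_tool_cam': [[-0.001, -0.9561, -0.293, 0.0741], [1.0, -0.0013, 0.0009, 0.0], [-0.0013, -0.293, 0.9561, -0.1437], [0.0, 0.0, 0.0, 1.0]]}
side 15.65 {'vertical_fov': 42.9643, 'cx': 242.4146, 'cy': 183.1424, 'world_from_camera': [[-0.977, -0.1268, 0.1717, 0.2242], [-0.2134, 0.5718, -0.7922, 1.1555], [0.0023, -0.8106, -0.5856, 0.9926], [0.0, 0.0, 0.0, 1.0]]}
{'time_s': 15.7, 'qpos': [-0.042, 0.426, -0.234, 0.909, -0.0, -0.194], 'joint_vel': [0.0, 0.001, -0.001, -0.0, 0.003, 0.0], 'joint_efforts': [0.086, -40.123, 21.472, -2.081, 0.013, 0.002], 'position': [0.576, -0.024, 0.105], 'ee_rot': [0.001, -0.076, 0.997, -0.0], 'wrist_force': [-5.002, 0.075, 13.037], 'torque': [0.078, 0.9, 0.017], 'grip_width': 0.011} -0.0187
(array([    0,  2492,   219,   611, 11595,   382,  9808,   615,    54,
          74,   145,   205,   231,   257,   990,   762,    48,     0,
           0,     0,     0,     0,     0]), array([0.08 , 0.083, 0.086, 0.089, 0.092, 0.095, 0.098, 0.101, 0.104,
       0.107, 0.11 , 0.113, 0.116, 0.119, 0.122, 0.125, 0.128, 0.131,
       0.134, 0.137, 0.14 , 0.143, 0.146, 0.149]))
```

View pics/i_zoom.png

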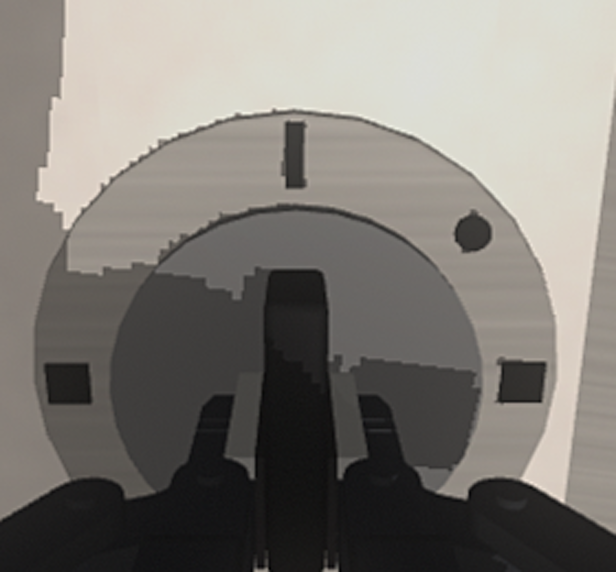

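View pics/i_szoom.png

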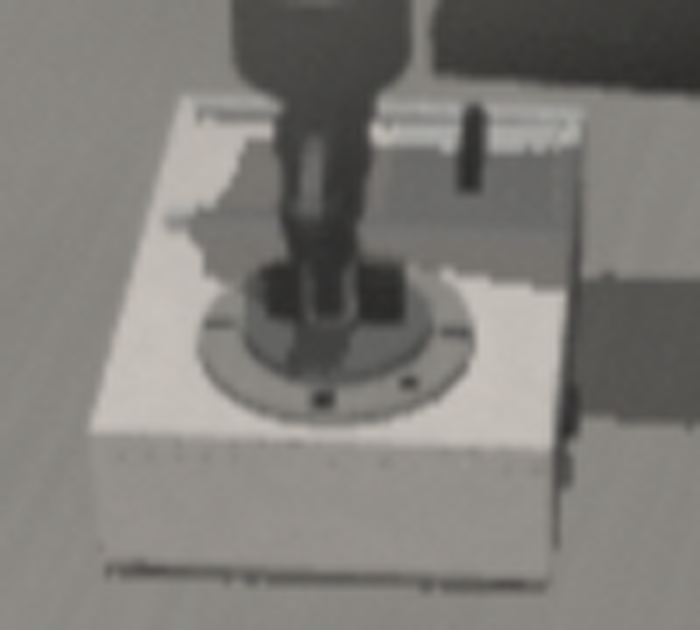

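The lid is seated: its flange top is at about 0.099–0.100 m on the collar at 0.092, with 13 N reaction. The bar (x≈296) points at the insertion mark. I'll relax the push and twist clockwise, which is tool +z.

arm_command --increments '[{"linear": [0, 0, -1], "rot": [0, 0, 0], "jaw": 1}, {"linear": [0, 0, 0], "rot": [0, 0, 0.05], "jaw": 1}, {"linear": [0, 0, 0], "rot": [0, 0, 0.08], "jaw": 1}, {"linear": [0, 0, 0], "rot": [0, 0, 0.08], "jaw": 1}, {"linear": [0, 0, 0], "rot": [0, 0, 0.08], "jaw": 1}]'

```text
time_s: 16.12
position: [0.5774, -0.0246, 0.1045]
ee_rot: [0.001, 0.071, 0.998, -0.001]
wrist_force: [-1.7, -2.1, 6.2]
grip_width: 0.0109
```

arm_command --increments '[{"linear": [0, 0, 0], "rot": [0, 0, 0.08], "jaw": 1}, {"linear": [0, 0, 0], "rot": [0, 0, 0.08], "jaw": 1}, {"linear": [0, 0, 0], "rot": [0, 0, 0.08], "jaw": 1}, {"linear": [0, 0, 0], "rot": [0, 0, 0.08], "jaw": 1}, {"linear": [0, 0, 0], "rot": [0, 0, 0], "jaw": 1}]'

```text
time_s: 16.53
position: [0.5773, -0.0251, 0.1045]
ee_rot: [0.001, 0.228, 0.974, -0.001]
wrist_force: [-1.6, -2.4, 5.4]
grip_width: 0.0102
```

```bash
python3 look.py j wrist;python3 - <<'E'
from h import *
im,d,c=load("j","wrist"); crop(im,"j_zoom",120,70,400,330,2.2)
q=np.load("pics/j_wrist.npz")["q"];print("toolyaw",np.degrees(2*np.arctan2(q[2],q[1])))
E
```

```text
wrist 16.5333 {'vertical_fov': 60.5026, 'cx': 254.0998, 'cy': 194.8083, 'T_tool_cam': [[-0.001, -0.9563, -0.2923, 0.0742], [1.0, -0.0012, 0.0007, 0.0004], [-0.001, -0.2923, 0.9563, -0.1437], [0.0, 0.0, 0.0, 1.0]]}
{'time_s': 16.583, 'qpos': [-0.042, 0.427, -0.233, 0.909, -0.002, 0.417], 'joint_vel': [0.0, -0.0, 0.002, 0.001, 0.001, -0.015], 'joint_efforts': [1.376, -43.782, 21.626, -0.59, 0.712, 0.067], 'position': [0.577, -0.025, 0.105], 'ee_rot': [0.001, 0.227, 0.974, -0.001], 'wrist_force': [-1.592, -2.512, 6.557], 'torque': [-0.446, 0.259, -0.066], 'grip_width': 0.01} -0.0187
toolyaw 153.5985532395638
```

View pics/j_zoom.png

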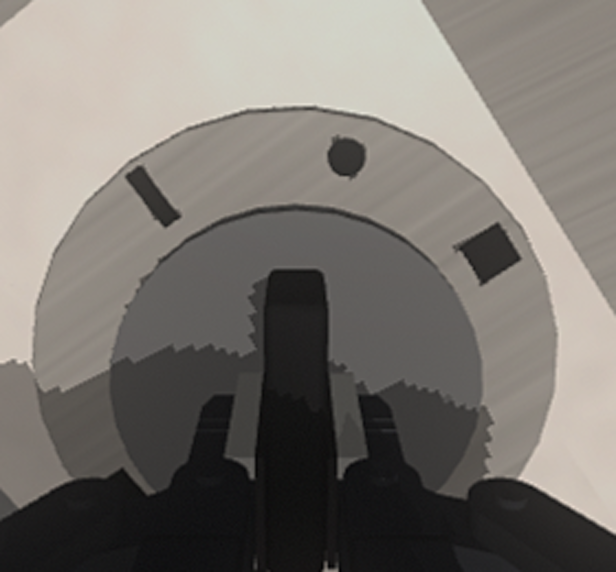

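Now at 35°: the bar (x≈296) points between the insertion mark at (153,197) and the dot at (346,157), and it follows the hand with no slip visible. Computing what remains from this view.

```bash
cat > ang.py <<'E'
import sys
from h import *
im,d,c=load(sys.argv[1],"wrist");g=cv2.cvtColor(im,cv2.COLOR_RGB2GRAY)
z=np.load(f"pics/{sys.argv[1]}_wrist.npz");q=z["q"]; ty=np.degrees(2*np.arctan2(q[2],q[1]));C=np.array([.576,-.0244])
def blob(x,y,w=17,thr=75):
    x,y=int(x/2.2+120),int(y/2.2+70);x0,y0=x-w,y-w; mm=(g[y0:y+w,x0:x+w]<thr).astype(np.uint8); n,l,s,ce=cv2.connectedComponentsWithStats(mm); i=1+np.argmax(s[1:,4]); return ce[i]+[x0,y0]
print("tool yaw",ty,z["p"])
P={}
for a in sys.argv[2:]:
    n,x,y=a.split(",");p=onplane(c,blob(float(x),float(y)),.0925)[0];P[n]=p
    an=np.degrees(np.arctan2(*(p[:2]-C)[::-1]));print(n,p.round(4),"angle",an%360,"tool-to-mark",ty%360-an%360)
# bar direction: top face edges
cx=c[1]; row=im[180:205,225:285].astype(int).sum(2)
f,cx,cy,T=c; v,u=np.mgrid[190:232,225:285]; dd=d[190:232,225:285]
X=np.stack([(u-cx)/f*dd,(v-cy)/f*dd,dd],-1)@T[:3,:3].T+T[:3,3]; m=(X[...,2]>.119)&(X[...,2]<.13)
l=cv2.fitLine(onplane(c,np.c_[u[m],v[m]],.124)[:,:2].astype(np.float32),cv2.DIST_L2,0,.01,.01).ravel();print("bar yaw",np.degrees(np.arctan2(l[1],l[0]))%180,m.sum())
E
python3 ang.py j x-,153,197 h-,346,157 l+,488,253
```

```text
tool yaw 153.5985532395638 [ 0.57725928 -0.0251022   0.10451867]
x- [ 0.5238 -0.0328  0.0925] angle 189.17513000501566 tool-to-mark -35.57657676545185
h- [0.5347 0.0086 0.0925] angle 141.3561361873362 tool-to-mark 12.242417052227609
l+ [0.5682 0.0281 0.0925] angle 98.41562421686011 tool-to-mark 55.1829290227037
bar yaw 139.46187 826
```

arm_command --increments '[{"linear": [0, 0, 0], "rot": [0, 0, 0.07], "jaw": 1}, {"linear": [0, 0, 0], "rot": [0, 0, 0.07], "jaw": 1}, {"linear": [0, 0, 0], "rot": [0, 0, 0.06], "jaw": 1}, {"linear": [0, 0, 0], "rot": [0, 0, 0], "jaw": 1}, {"linear": [0, 0, 0], "rot": [0, 0, 0], "jaw": 1}]'

```text
time_s: 17.0
position: [0.5771, -0.0253, 0.1045]
ee_rot: [0.001, 0.323, 0.946, -0.001]
wrist_force: [-1.6, -2.9, 6.5]
grip_width: 0.0108
```

```bash
python3 look.py k wrist top side;python3 - <<'E'
from h import *
im,d,c=load("k","wrist"); crop(im,"k_zoom",120,70,400,330,2.2)
im,d,c=load("k","side"); crop(im,"k_szoom",165,140,265,230,7)
E
```

```text
wrist 17.0 {'vertical_fov': 60.5026, 'cx': 254.0998, 'cy': 194.8083, 'T_tool_cam': [[-0.001, -0.9564, -0.2921, 0.0743], [1.0, -0.0012, 0.0006, 0.0005], [-0.0009, -0.2921, 0.9564, -0.1437], [0.0, 0.0, 0.0, 1.0]]}
top 17.05 {'vertical_fov': 51.1797, 'cx': 253.0276, 'cy': 195.3625, 'world_from_camera': [[-0.0038, -0.9928, 0.1198, 0.3503], [-1.0, 0.0039, 0.0008, -0.0316], [-0.0013, -0.1198, -0.9928, 1.1419], [0.0, 0.0, 0.0, 1.0]]}
side 17.1 {'vertical_fov': 42.9643, 'cx': 242.4146, 'cy': 183.1424, 'world_from_camera': [[-0.977, -0.1268, 0.1717, 0.2242], [-0.2134, 0.5718, -0.7922, 1.1555], [0.0023, -0.8106, -0.5856, 0.9926], [0.0, 0.0, 0.0, 1.0]]}
{'time_s': 17.15, 'qpos': [-0.043, 0.427, -0.233, 0.909, -0.002, 0.616], 'joint_vel': [0.001, 0.0, 0.001, -0.0, 0.001, 0.001], 'joint_efforts': [1.705, -43.632, 21.719, -0.735, 0.908, -0.042], 'position': [0.577, -0.025, 0.105], 'ee_rot': [0.001, 0.323, 0.946, -0.001], 'wrist_force': [-1.903, -3.341, 6.926], 'torque': [-0.574, 0.328, -0.057], 'grip_width': 0.011} -0.0187
```

View pics/k_zoom.png

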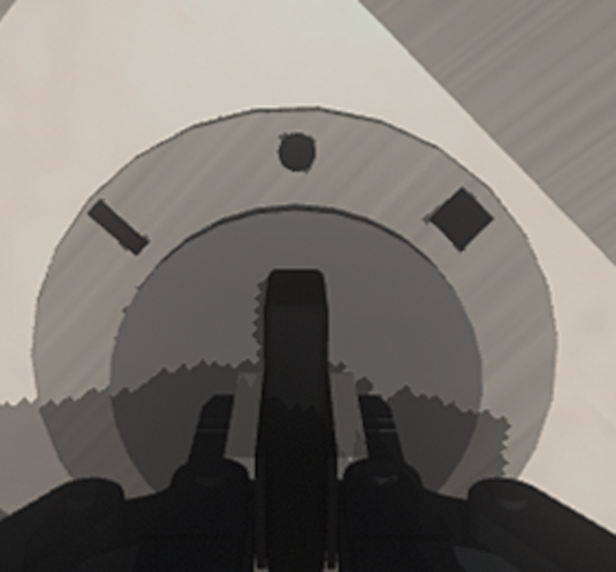

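View pics/k_szoom.png

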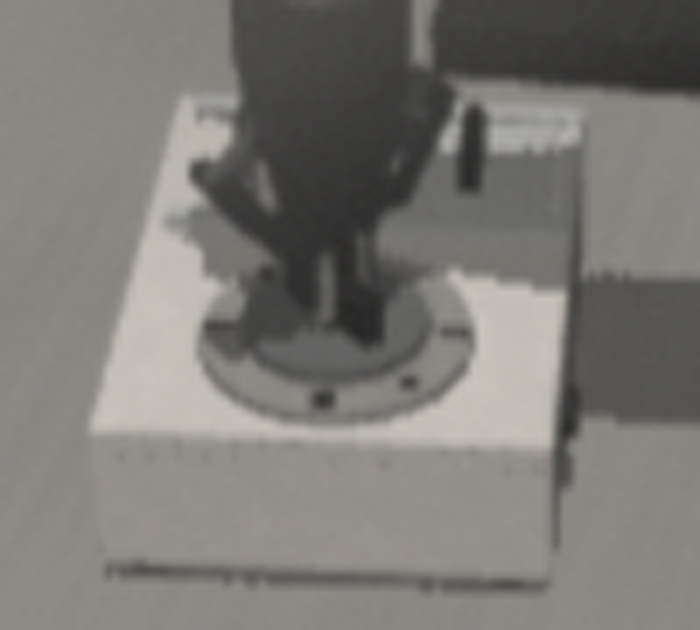

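View pics/k_top.png

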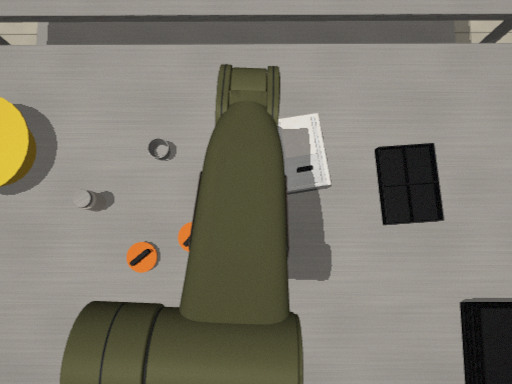

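The bar (x≈297) points straight at the halfway dot (297,152). The flange is flush on the collar, the cover tab at (304,168) has not moved, and the cup, meal box and shaker are in place. Handing in.

```bash
python3 ang.py k x-,119,227 h-,297,152 l+,461,219; python3 -c "
from cell import r
o=r.get_obs();print(o['time_s'],o['grip_width'],o['torque']);print(r.hand_in())"
```

```text
tool yaw 142.25926650773994 [ 0.57710569 -0.02533919  0.10453109]
x- [ 0.5236 -0.0329  0.0925] angle 189.17373581574117 tool-to-mark -46.91446930800123
h- [0.5348 0.0085 0.0925] angle 141.40419607752995 tool-to-mark 0.8550704302099916
l+ [0.5683 0.028  0.0925] angle 98.40895855494881 tool-to-mark 43.85030795279113
bar yaw 152.72758 830
17.15 0.010841135368311685 [-0.57424979  0.3284975  -0.05667517]
the job is handed in; nothing more can be done
None
```

I slid the cover shut, seated the lid in the collar, twisted it clockwise to the halfway dot, and handed in at 17.2 s with the gripper still holding the bar. No verdict was reported.

**Cover:** It moved about 59 mm along the mill's -x, until it stopped moving and the push rose to 11 N. The last pictures still show it shut.

**Seating:** The lid went down through the notches without touching. Its flange ended at about 99–100 mm on the collar, with a reaction of about 13 N, which I eased to 6–7 N.

**Twist:** The hand turned about 46.5–47° from insertion. The bar points within 0.9° of the halfway dot and is about 44° short of the locked mark. The spring-back torque was about 0.06 N m.

**Bystanders:** The cup, meal box, shaker and orange look-alikes were not touched.

**Checks that disagreed:**
- The dot measured about 47–48° from insertion, not the 45° in the text. I aimed the bar at the dot, which also leaves about 2° for the ring's play.
- The first top-view estimate of the lid was about 5 mm off from the wrist views, so I used the wrist views.
- My script's bar-angle fit was unreliable on the final views, because the fingers hid part of the bar. I took the bar direction from the hand's pose and the picture instead.

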